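Uncap a video-wall panel with the puller and lock in its hanging studs

ROBOT

A 6-joint arm with a two-finger parallel gripper is mounted at the origin on the work surface. World frame = base frame: x ahead of the robot, y to its left, z up, the work surface at z = 0. Lengths are in m, angles in degrees, forces in N, time in s.
With the tool pointing down it reaches from about 0.35 to 0.875 m from the base axis. Payload 4.2 kg.
Tool frame: the origin (TCP) lies midway between the tips of the shut fingers; the grasp point (between the pads) lies 19 mm behind it; z points along the fingers, y is the direction in which the jaws open and shut (so a half turn about z gives the same grasp; the last joint's range is limited). The gripper opens to 87 mm and grips with 3 to 60 N. Pads are 19 mm wide; open, the fingers measure 117 mm over their backs; the gripper's body (75 mm by 190 mm) begins 51 mm behind the grasp point.
Start: joints at [-54.397, 22.042, 0.453, 0, -68.411, -14.817], TCP at [0.222, -0.584, 0.223] pointing down, gripper open.
Joint ranges: [-179.83, 179.83], [-69.29, 118.12], [-61.27, 80.66], [-181.25, 117.63], [-171.15, -9.14], [-177.46, 177.46]. Speed limits (degrees/s): [159.86, 159.86, 180, 180, 180, 180].

INTERFACE

Orientations are given as a 3x3 rotation matrix whose columns are the frame's x, y, z axes.
In Python, from station import sense, capture, finish_job gives the robot as it stands. The module is installed in compiled form; this text tells all that it offers.
- The arm moves only by the shell command python3 -m jog 'ROWS' [OPENING]. ROWS is JSON, a list of rows, each a list of 6 numbers: the shift along the tool's x, y, z in cm, then the turn, a rotation vector about the tool's x, y, z in degrees. In form: [[dx, dy, dz, wx, wy, wz], ...]. A call has exactly 5 rows; each row shifts and turns the commanded pose from where the row before left it, along the tool's axes as they then stand; what a row does not reach is not made up. A row lasts 1/12 s, in which the tool goes at most 41.7 mm and 7.16 degrees, less where a joint would pass 70% of its speed; a pose out of reach is approached as far as the arm can. A call is refused whole if a number of a shift passes 4.17 or a number of a turn 7.16, either way. A call with a gripper value outside its range is refused whole. OPENING is the finger opening in cm, from 0 to 8.7, set as the call begins (- or left out, the last holds). The fingers move at their own pace and stop on an object; the grip force is fixed at half the most. Time passes only in rows, so rows that do not move let the fingers close, or fill a call up. It gives the time, the measured TCP pose, the force and the opening at its end, in the units of the state.
- sense(): the state, without advancing time (a new reading comes with each control period).
- capture(name): name is "scene" or "top"; returns a dict with "frame" (480x640x3 uint8, red, green, blue), "fx", "fy", "cx", "cy" (pixels), "world_to_cam" (4x4, takes a point from world to camera coordinates). Camera axes: x right, y up, looking along -z (the intrinsics and any distortion apply to the point x, -y, -z); pixel columns grow to the right and rows downward; lengths in m; the calibration is good to about 2 mm. A picture is of the moment at which its call begins. There is no depth.
- finish_job(): hands the job in, once; it reports no verdict.
The state is a dict: "time_s": time; "joints": joint angles; "joint_velocities": joint speeds; "effort": joint torques, N m; "tcp_pos": TCP position; "ee_rot": TCP orientation; "wrist_force": force on the tool from outside, world axes, zero at the start; "moment": the same for the moment, N m; "gripper_width": opening from 0.0 (shut) to 1.0 (fully open).
Only numpy, scipy, OpenCV 4.12 (cv2) and the standard library are available. Lean on these libraries where they do the work, as an engineer would, in place of code of your own. Each camera call takes 0.05 s, during which the arm holds its last target.

TASK

Get the video-wall panel ready for hanging: hook the puller under each snug transport cap and pull it straight up off its boss (never touch a cap on its boss with the fingers), and leave every cap standing right way up in the tray. Drop both hanging studs foot-first into the panel's T-slot and twist each a quarter turn, so that it stands upright on the slot's floor, locked under the lips. At the end the puller stands upright on its rubber mat again; leave the bottle, carton and screwdriver where they are.

Things in the scene. Friction and masses are not known exactly. Their poses are not given: they have to be found in the camera images.
- panel: back frame of a video-wall panel, fixed on the bench: black with an aluminium T-slot rail, 220 (x) x 320 (y) x 45 mm. Origin: centre of its underside. Three bosses, 29 (x) x 35 x 20 mm tall, stand on its flat top face (z = 45 mm) at panel x = 45 mm, y = -105, 0, 105 mm; two or three wear a cap
- rail (a point): centre of the T-slot's floor, at panel (-75, 0, 27) mm, axes as the panel's. The slot runs along y, 300 mm long. Mouth 24 mm wide between lips 5 mm thick, flush with the top face (18 mm above this floor); below them the channel is 58 mm wide, 13 mm high: a foot drops in lying along the slot and, turned on the floor, lies across it under the lips
- cap1: snug pale plastic cap, 80 g: flange 76 x 76 x 8 mm on a square skirt 52 x 52 x 24 mm (flange underside 24 mm above the origin). Origin: centre of the skirt's lower edge; z up; axes square with its sides. Starts on a boss, square with the panel, skirt on the top face, held by two spring balls: 10 to 16 N straight up pops it, off the boss after 20 mm. May be absent
- cap2: snug pale plastic cap, 80 g: flange 76 x 76 x 8 mm on a square skirt 52 x 52 x 24 mm (flange underside 24 mm above the origin). Origin: centre of the skirt's lower edge; z up; axes square with its sides. Starts on a boss, square with the panel, skirt on the top face, held by two spring balls: 10 to 16 N straight up pops it, off the boss after 20 mm. May be absent
- cap3: snug pale plastic cap, 80 g: flange 76 x 76 x 8 mm on a square skirt 52 x 52 x 24 mm (flange underside 24 mm above the origin). Origin: centre of the skirt's lower edge; z up; axes square with its sides. Starts on a boss, square with the panel, skirt on the top face, held by two spring balls: 10 to 16 N straight up pops it, off the boss after 20 mm. May be absent
- stud1: steel hanging stud, 70 mm tall, 150 g, standing on its T-foot, any yaw. Foot 50 (own x) x 20 (y) x 8 mm; shank 14 mm round up to z = 26 mm; upright grip tab 44 (x) x 12 mm (y) from z = 26 to 70 mm, so tab and foot lie the same way. Origin: centre of the foot's underside, z up
- stud2: steel hanging stud, 70 mm tall, 150 g, standing on its T-foot, any yaw. Foot 50 (own x) x 20 (y) x 8 mm; shank 14 mm round up to z = 26 mm; upright grip tab 44 (x) x 12 mm (y) from z = 26 to 70 mm, so tab and foot lie the same way. Origin: centre of the foot's underside, z up
- puller: steel stirrup 60 (x) x 100 (y) x 135 mm, 240 to 360 g, standing on two toes. Origin: centre between the toes, underside; z up. Toes: bars 60 mm long (x), 10 mm thick, y = +-31 to +-50; legs' inner faces y = +-42; crossbar underside z = 72. Open both x ways: slides along x over a cap, toes under the flange. Grip on top: upright, 24 x 24 mm, z = 80 to 135. Starts on the mat
- mat: black rubber mat, 170 x 150 x 4 mm, fixed on the bench: the puller's place. Origin: centre of its underside
- tray: loose shallow black tray, 280 mm (x) x 120 mm (y), 320 to 590 g; floor 3 mm thick, rim 9 mm high in all. Origin: centre of its underside; three caps fit in a row along x
- spray: bystander: white bottle, 52 mm wide, 170 mm tall, origin at its base
- carton: bystander: cardboard box 100 x 140 x 70 mm, origin at its base
- driver: bystander: screwdriver 180 mm long lying on the bench
Mind the look-alikes: they are no part of the job. What is shaped like the stud1 but purple is not meant. Leave any yellow look-alike of the stud2 alone.

How it is judged (in metres and radians):
At the end, for the whole second after the job is handed in: All caps upright (0.2 rad) on the tray's floor. All studs upright (0.15 rad) in the T-slot, foot within 5 mm of its floor and 12 mm of its centre line, turned across the slot within 0.35 rad. Puller upright on the mat, within 60 mm of its centre. All at rest (x of cap1 in the frame of tray between -0.14 and 0.14 m and y of cap1 in the frame of tray between -0.06 and 0.06 m and z of cap1 in the frame of tray between -0.002 and 0.01 m and angle between each of cap1, cap2, cap3's own z axis and vertical below 0.2 rad and linear speed of each of cap1, cap2, cap3, stud1, stud2, puller below 0.02 m/s and x of cap2 in the frame of tray between -0.14 and 0.14 m and y of cap2 in the frame of tray between -0.06 and 0.06 m and z of cap2 in the frame of tray between -0.002 and 0.01 m and x of cap3 in the frame of tray between -0.14 and 0.14 m and y of cap3 in the frame of tray between -0.06 and 0.06 m and z of cap3 in the frame of tray between -0.002 and 0.01 m and z of stud1 in the frame of rail between -0.004 and 0.005 m and x of stud1 in the frame of rail between -0.012 and 0.012 m and y of stud1 in the frame of rail between -0.15 and 0.15 m and angle between the x axis of each of stud1, stud2 and the x axis of panel, either way round below 0.35 rad and angle between each of stud1, stud2's own z axis and vertical below 0.15 rad and z of stud2 in the frame of rail between -0.004 and 0.005 m and x of stud2 in the frame of rail between -0.012 and 0.012 m and y of stud2 in the frame of rail between -0.15 and 0.15 m and horizontal distance between puller and mat below 0.06 m and angle between puller's own z axis and vertical below 0.1 rad and height (world z) of puller below 0.012 m); the robot touches nothing.
It fails at once if the fingers touch cap1 (over 2 N) while it is still on its boss (contact force between the fingers and cap1 above 2 N and z of cap1 in the frame of panel between 0.035 and 0.057 m and x of cap1 in the frame of panel between 0.03 and 0.06 m).
It fails at once if the fingers touch cap2 (over 2 N) while it is still on its boss (contact force between the fingers and cap2 above 2 N and z of cap2 in the frame of panel between 0.035 and 0.057 m and x of cap2 in the frame of panel between 0.03 and 0.06 m).
It fails at once if the fingers touch cap3 (over 2 N) while it is still on its boss (contact force between the fingers and cap3 above 2 N and z of cap3 in the frame of panel between 0.035 and 0.057 m and x of cap3 in the frame of panel between 0.03 and 0.06 m).
It fails at once if the bottle, the carton or the screwdriver is moved more than 40 mm (distance of any of spray, carton, driver from where it was at the start of the episode above 0.04 m).
Of cap1, cap2, cap3 only 2 to 3 are there at a start; the rules pass over those that are not, and their reading is None.
At some moment in a run one of puller, tray may be knocked a few centimetres aside while the robot is not near it.
It also fails if it takes over 208 s, if anything falls off the work surface, if the arm or the gripper's body presses on something with over 40 N, if the wrist force passes 120 N, or if a joint passes its speed limit or range.

## Working session

There is one attempt and no reset: what is moved stays moved. The work goes in short steps, Python scripts to look and compute and a shell command to move; the robot and the scene stay as the last step left them, time stands still between calls to the robot, and variables do not carry over. Pictures are saved under pics/ and viewed, and the job is handed in when it is done.

I'll start with the state and both camera views.

```bash
mkdir -p pics && ls
python3 - <<'E'
from station import sense,capture
import cv2,numpy as np
print({k:np.round(v,3).tolist() for k,v in sense().items()})
for n in("scene","top"):
    c=capture(n); cv2.imwrite(f"pics/{n}0.png",c["frame"][:,:,::-1])
    print(n,{k:np.round(c[k],4).tolist() for k in c if k!="frame"})
E
```

```text
pics
{'time_s': 0.0, 'joints': [-54.395, 22.091, 0.381, -0.028, -68.412, -14.816], 'joint_velocities': [0.053, -0.02, -0.036, 0.008, -0.062, 0.085], 'effort': [-0.001, -39.066, 18.74, 4.22, 0.011, -0.0], 'tcp_pos': [0.222, -0.584, 0.221], 'ee_rot': [[-0.935, -0.355, -0.001], [-0.355, 0.935, 0.002], [0.0, 0.002, -1.0]], 'wrist_force': [-0.411, 0.031, 0.503], 'moment': [0.004, -0.014, -0.026], 'gripper_width': 1.0}
scene {'fx': 557.9824, 'fy': 557.9824, 'cx': 315.7663, 'cy': 233.1568, 'world_to_cam': [[0.3715, 0.9284, -0.001, -0.1499], [-0.7963, 0.3192, 0.5137, 0.4529], [0.4773, -0.1901, 0.8579, -1.5884], [0.0, 0.0, 0.0, 1.0]]}
top {'fx': 454.451, 'fy': 454.451, 'cx': 329.2886, 'cy': 232.2566, 'world_to_cam': [[0.0157, -0.9999, 0.0004, -0.0706], [0.9965, 0.0156, 0.0821, -0.6066], [-0.0821, -0.0009, 0.9966, -0.947], [0.0, 0.0, 0.0, 1.0]]}
```

View pics/scene0.png

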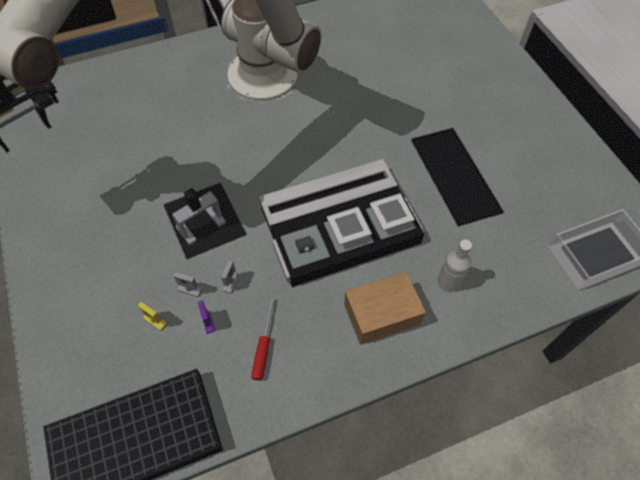

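View pics/top0.png

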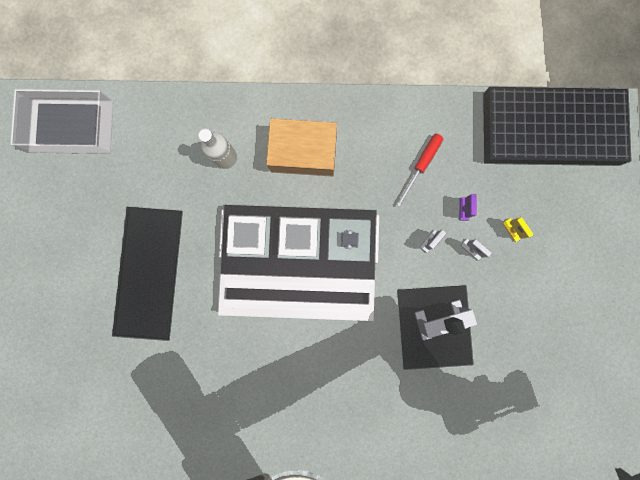

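Two caps are on: the left and middle bosses in the top view, with the right boss bare. The grey studs sit at about (432,240) and (476,248), the puller is on the mat at (445,320), and the tray is at (147,273). Next I'll build the ray helpers and zoom in.

```bash
cat > h.py <<'E'
import numpy as np,cv2
from station import sense,capture
def cast(c,uv,z):
    M=np.array(c["world_to_cam"]);R=M[:3,:3];t=M[:3,3]
    o=-R.T@t
    uv=np.atleast_2d(np.asarray(uv,float))
    d=np.c_[(uv[:,0]-c["cx"])/c["fx"],-(uv[:,1]-c["cy"])/c["fy"],-np.ones(len(uv))]@R
    return o+d*((z-o[2])/d[:,2])[:,None]
def proj(c,P):
    M=np.array(c["world_to_cam"]);q=np.atleast_2d(P)@M[:3,:3].T+M[:3,3]
    return np.c_[c["cx"]+c["fx"]*q[:,0]/-q[:,2],c["cy"]-c["fy"]*q[:,1]/-q[:,2]]
def crop(c,x0,y0,w,h,name):
    k=min(800/w,600/h); cv2.imwrite("pics/"+name,cv2.resize(c["frame"][y0:y0+h,x0:x0+w,::-1],None,fx=k,fy=k,interpolation=cv2.INTER_CUBIC)); return k
def blobs(mask,amin=30):
    cs,_=cv2.findContours(mask.astype(np.uint8),cv2.RETR_EXTERNAL,cv2.CHAIN_APPROX_NONE)
    return [q for q in cs if cv2.contourArea(q)>amin]
E
python3 - <<'E'
from h import *
t=capture("top"); s=capture("scene")
crop(t,395,190,140,105,"t_studs.png"); crop(t,390,270,120,110,"t_pul.png"); crop(t,210,190,180,135,"t_panel.png"); crop(s,150,170,120,140,"s_left.png")
E
```

```text
(no output)
```

View pics/t_studs.png

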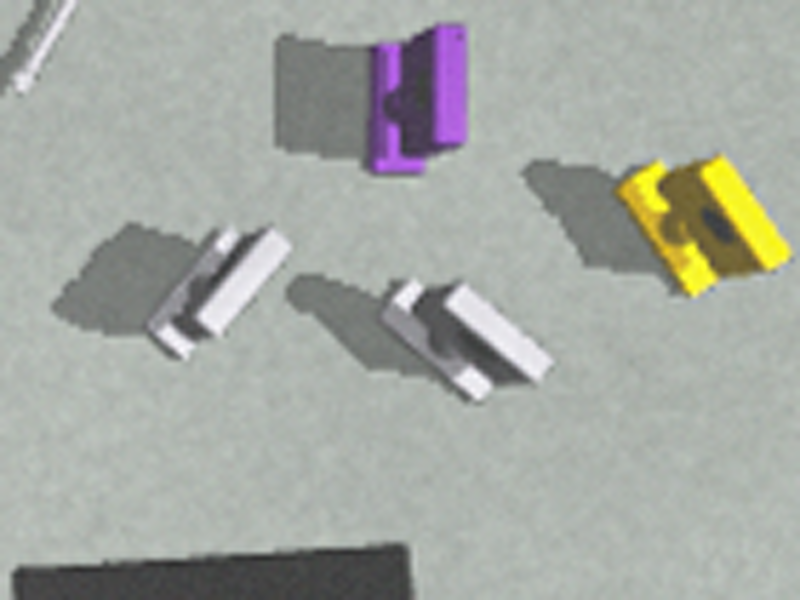

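View pics/t_pul.png

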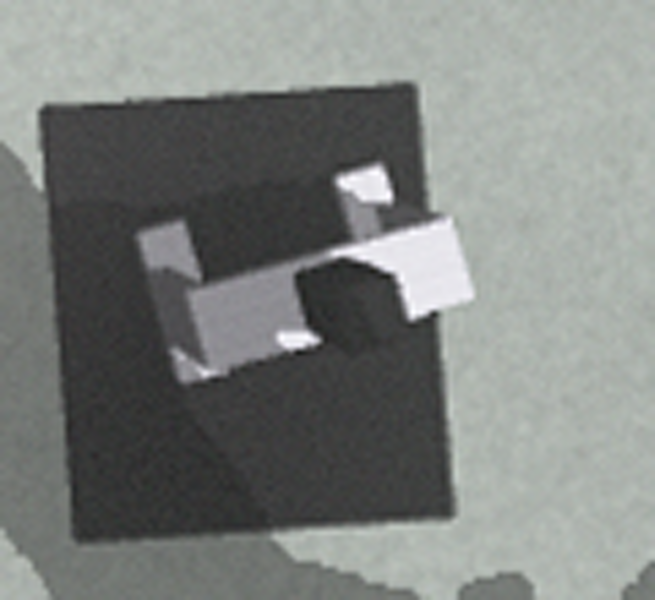

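View pics/t_panel.png

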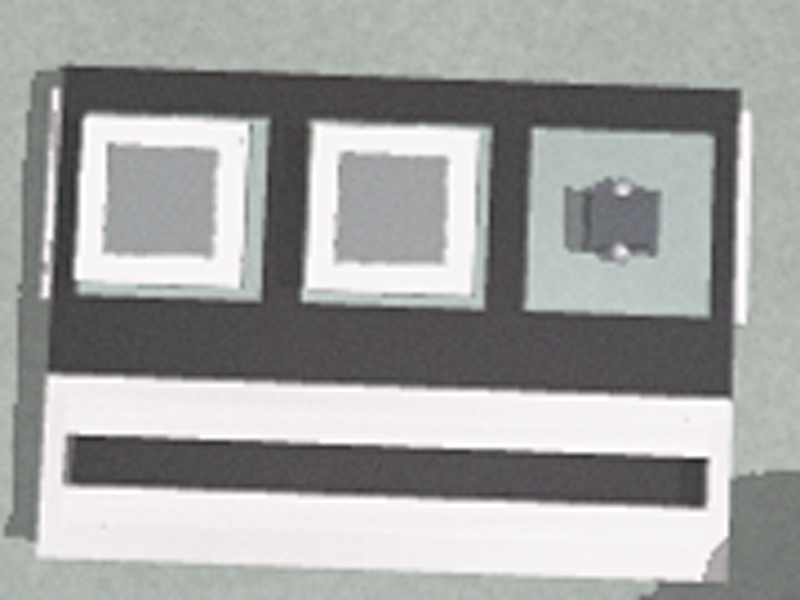

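View pics/s_left.png

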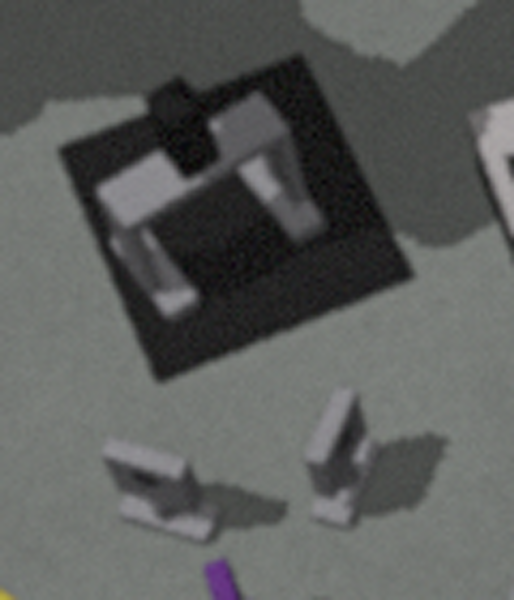

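Run:
```python
from h import *
t=capture("top")
def un(pts,k,ox,oy): return (np.array(pts,float)+.5)/k-.5+[ox,oy]
def show(n,p,z):
    P=cast(t,p,z)[:,:2]; print(n,np.round(P*1000).tolist(),'c',np.round(P.mean(0)*1000,1)); return P
P=show("panel top",un([(62,67),(741,89),(727,580),(38,556)],4.444,210,190),.045)
def ang(a,b): return np.degrees(np.arctan2(*(b-a)[::-1]))
print([np.linalg.norm(P[i]-P[(i+1)%4])*1e3 for i in range(4)],ang(P[1],P[0])-90,ang(P[3],P[0]),ang(P[2],P[3])-90)
S=show("slot",un([(66,435),(708,458),(706,507),(64,485)],4.444,210,190),.045)
print([np.linalg.norm(S[i]-S[(i+1)%4])*1e3 for i in range(4)],ang(S[1],S[0])-90,ang(S[2],S[3])-90)
for n,p in(("capL",[(82,113),(252,121),(240,290),(74,281)]),("capM",[(311,120),(481,127),(473,299),(302,291)])):
    C=show(n,un(p,4.444,210,190),.077); print([np.linalg.norm(C[i]-C[(i+1)%4])*1e3 for i in range(4)],ang(C[1],C[0])-90)
for n,p in(("sA",[(272,227),(292,243),(213,336),(193,320)]),("sB",[(463,283),(553,362),(540,383),(445,300)])):
    C=show(n,un(p,5.714,395,190),.070); print([np.linalg.norm(C[i]-C[(i+1)%4])*1e3 for i in range(4)],ang(C[0],C[3]),ang(C[0],C[1]))
C=show("bar",un([(188,290),(452,216),(474,297),(206,374)],5.4545,390,270),.084);print([np.linalg.norm(C[i]-C[(i+1)%4])*1e3 for i in range(4)],ang(C[1],C[0])-90,ang(C[2],C[3])-90)
C=show("mat",un([(40,106),(415,83),(456,518),(76,542)],5.4545,390,270),.004);print([np.linalg.norm(C[i]-C[(i+1)%4])*1e3 for i in range(4)],ang(C[1],C[0])-90)
C=show("tray",[(127,207),(182,211),(169,340),(113,336)],.009);print([np.linalg.norm(C[i]-C[(i+1)%4])*1e3 for i in range(4)],ang(C[1],C[0])-90)
# spot check: camera centre
M=t["world_to_cam"];print(-M[:3,:3].T@M[:3,3])
```

```text
panel top [[661.0, 162.0], [655.0, -159.0], [426.0, -154.0], [432.0, 165.0]] c [543.3   3.5]
[np.float64(321.6826722377894), np.float64(229.65473391766875), np.float64(320.027572804503), np.float64(229.0632763657521)] -0.9702833506651274 -0.7969618832205024 -1.0760007199890254
slot [[488.0, 154.0], [482.0, -145.0], [459.0, -144.0], [464.0, 155.0]] c [473.2   4.8]
[np.float64(299.6712446799055), np.float64(22.654871052499093), np.float64(299.05503598454055), np.float64(23.13487525312575)] -1.1408145665223373 -1.0489513021537107
capL [[635.0, 145.0], [633.0, 67.0], [556.0, 70.0], [558.0, 146.0]] c [595.4 107.1]
[np.float64(77.77816833931222), np.float64(77.25406481695796), np.float64(75.46359473395161), np.float64(76.745801866936)] -1.8101007561831608
capM [[634.0, 40.0], [632.0, -37.0], [553.0, -35.0], [555.0, 42.0]] c [593.4   2.5]
[np.float64(77.7068226703863), np.float64(78.51983824919633), np.float64(77.64126483600637), np.float64(78.10577740485343)] -1.4722657452165606
sA [[614.0, -291.0], [608.0, -299.0], [574.0, -270.0], [580.0, -263.0]] c [ 593.9 -280.8]
[np.float64(9.06531001
[... 455 characters left out ...]
0, -258.0]] c [ 425.6 -302.7]
[np.float64(99.92497508578404), np.float64(29.91823857702614), np.float64(101.35625823644823), np.float64(30.553375603454743)] 16.291890330585503 16.61229530400027
mat [[488.0, -209.0], [500.0, -358.0], [331.0, -373.0], [319.0, -224.0]] c [ 409.6 -291. ]
[np.float64(149.21079252110857), np.float64(169.57379908432972), np.float64(149.088357566876), np.float64(169.7023282952126)] 4.379301978771224
tray [[657.0, 381.0], [650.0, 261.0], [373.0, 277.0], [380.0, 397.0]] c [515.1 329.1]
[np.float64(120.63649060735781), np.float64(277.77646270687626), np.float64(119.99605619775095), np.float64(278.11790437692997)] -3.282332943201496
[ 0.52783121 -0.06199268  0.99360894]
```

Measured values agree with the given sizes: slot 300 x 23, mat 170 x 149, tray 278 x 120 and caps 77 mm. Poses from these:

| Item | Position (mm) | Yaw |
|---|---|---|
| Panel slot centre | (473, 5) | −1.1° |
| Caps | (595, 107) and (593, 2.5) | square with panel |
| Puller | (426, −303) | 16.5° |
| Tray | (515, 329) | −3.3° |

Now I'll add a move-planning helper that only computes.

```bash
cat >> h.py <<'E'
from scipy.spatial.transform import Rotation as Ro
def goal(x,y,z,yaw):
    """yaw: heading of tool x (deg), tool down. prints turn (deg, tool axes) and the shift AFTER the turn, cm"""
    s=sense();p=np.array(s["tcp_pos"]);R=np.array(s["ee_rot"])
    c,q=np.cos(np.radians(yaw)),np.sin(np.radians(yaw))
    G=np.array([[c,q,0],[q,-c,0],[0,0,-1.]])
    rv=Ro.from_matrix(R.T@G).as_rotvec(degrees=True)
    d=np.array([x,y,z])-p
    print("turn",np.round(rv,2),"shift after turn cm",np.round(G.T@d*100,2),"| shift before turn",np.round(R.T@d*100,2))
def st():
    s=sense();R=s["ee_rot"];print("t",round(s["time_s"],2),"tcp",np.round(np.array(s["tcp_pos"])*1000,1),"yaw",round(float(np.degrees(np.arctan2(R[1][0],R[0][0]))),2),"tilt",np.round([R[0][2],R[1][2]],4),"F",np.round(s["wrist_force"],1),"M",np.round(s["moment"],2),"w",round(float(s["gripper_width"])*87,1))
E
python3 -c "
from h import *
st();goal(.4256,-.3027,.18,-163.5)"
```

```text
t 0.25 tcp [ 221.7 -584.1  222. ] yaw -159.22 tilt [-0.0004  0.0009] F [ 0.6 -0.4  0.1] M [-0.   -0.04 -0.02] w 86.7
turn [ 0.06 -0.01  4.28] shift after turn cm [-27.54  21.19   4.2 ] | shift before turn [-29.04  19.07   4.22]
```

```bash
python3 -m jog '[[0,0,0,0,0,4.3],[-3,2.3,0.2,0,0,0],[-3,2.3,0.2,0,0,0],[-3,2.3,0.2,0,0,0],[-3,2.3,0.2,0,0,0]]' 8.7 && python3 -m jog '[[-3,2.3,0.2,0,0,0],[-3,2.3,0.2,0,0,0],[-3,2.3,0.2,0,0,0],[-3,2.3,0.2,0,0,0],[-1.5,1.2,0.2,0,0,0]]'; python3 -c "
from h import *
st();goal(.4256,-.3027,.17,-163.5)
c=capture('top');crop(c,390,250,120,130,'t2.png');print(proj(c,[.4256,-.3027,.139]))
c=capture('scene');crop(c,130,120,160,150,'s2.png');print(proj(c,[.4256,-.3027,.139]))"
```

```text
time_s: 0.67
tcp_pos: [0.3112, -0.4607, 0.2143]
ee_rot: [[-0.959, -0.283, -0.0], [-0.283, 0.959, 0.0], [0.0, 0.0, -1.0]]
wrist_force: [0.9, -1.4, 0.7]
gripper_width: 1.002
time_s: 1.08
tcp_pos: [0.4125, -0.3213, 0.2047]
ee_rot: [[-0.958, -0.286, 0.001], [-0.286, 0.958, 0.0], [-0.001, -0.0, -1.0]]
wrist_force: [-0.4, -0.8, -1.3]
gripper_width: 1.0
t 1.08 tcp [ 412.5 -321.3  204.7] yaw -163.36 tilt [0.001  0.0001] F [-0.4 -0.8 -1.3] M [-0.   -0.03 -0.06] w 87.0
turn [-0.01  0.06  0.14] shift after turn cm [-1.79  1.41  3.47] | shift before turn [-1.79  1.41  3.47]
[[457.98781732 326.99871196]]
[[189.72609747 192.16091757]]
```

```bash
python3 -m jog '[[-0.5,0.4,0,0,0,0],[0,0,0.8,0,0,0],[0,0,0.8,0,0,0],[0,0,0,0,0,0],[0,0,0,0,0,0]]' >/dev/null; python3 -c "
from h import *
st();goal(.4256,-.3027,.17,-163.5)
c=capture('top');crop(c,390,250,120,130,'t2.png')
c=capture('scene');crop(c,130,120,160,150,'s2.png')"
```

```text
t 1.6 tcp [ 413.3 -319.2  187.5] yaw -163.6 tilt [-0.0022  0.0008] F [-0.4 -0.5  0.5] M [-0.01  0.01 -0.04] w 87.1
turn [ 0.08 -0.11 -0.1 ] shift after turn cm [-1.65  1.23  1.75] | shift before turn [-1.65  1.23  1.75]
```

View pics/s2.png

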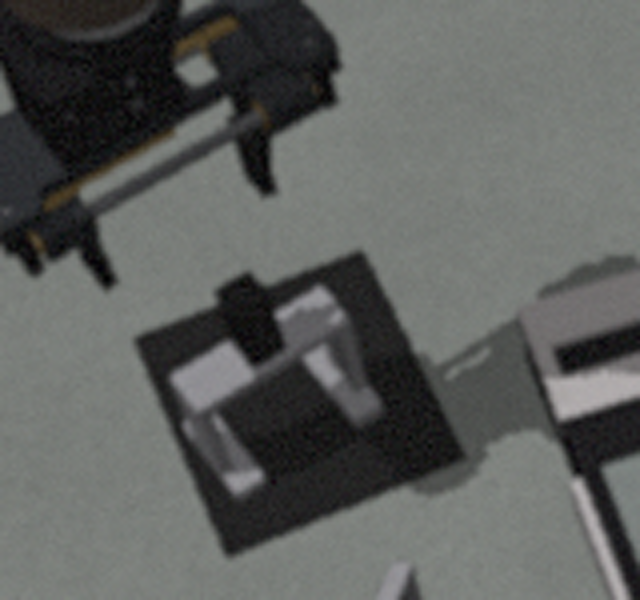

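View pics/t2.png

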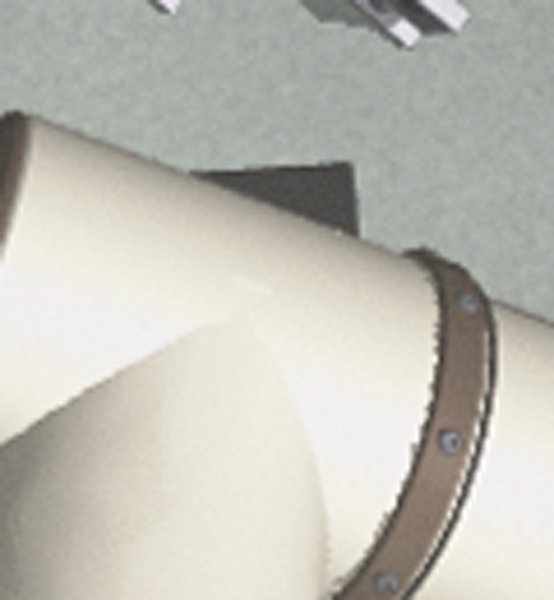

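The top view is blocked by the arm here. The scene view shows the fingertips short of the grip, which matches the readout. Next I'll centre over the grip and descend.

```bash
python3 -m jog '[[-0.8,0.6,0.3,0,0,0],[-0.85,0.63,0.3,0,0,0],[0,0,0.3,0,0,0],[0,0,0,0,0,0],[0,0,0,0,0,0]]' >/dev/null; python3 -c "
from h import *
st();goal(.4256,-.3027,.096,-163.5)
c=capture('scene');crop(c,130,120,160,150,'s3.png');p=np.array(sense()['tcp_pos']);y=np.array(sense()['ee_rot'])[:,1]
print((proj(c,[p,p+.0435*y,p-.0435*y])-[130,120])*4)"
```

```text
t 2.12 tcp [ 426.8 -301.9  179.3] yaw -163.46 tilt [-0.0006  0.0002] F [ 0.5 -0.4  0.2] M [-0.01  0.02  0.03] w 87.3
turn [ 0.02 -0.03  0.04] shift after turn cm [ 0.14 -0.05  8.33] | shift before turn [ 0.13 -0.05  8.33]
[[225.68959057 245.59340798]
 [295.87450527 204.45255658]
 [153.83064344 287.71554031]]
```

View pics/s3.png

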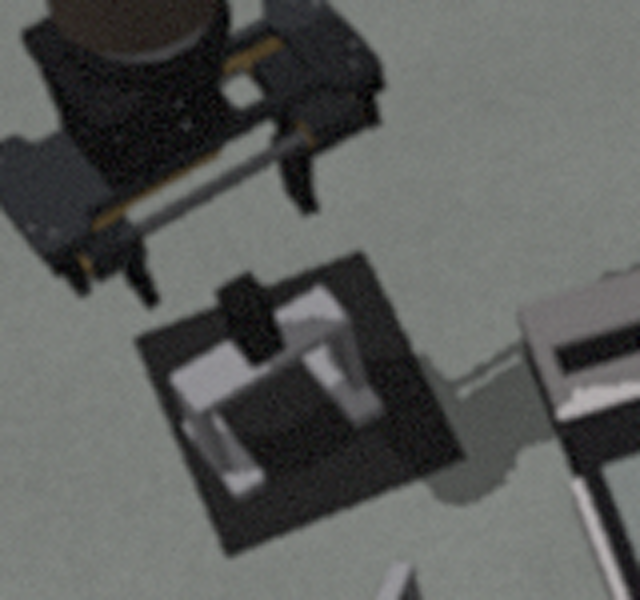

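```bash
python3 -m jog '[[0.13,-0.05,2,0,0,0],[0,0,2,0,0,0],[0,0,2,0,0,0],[0,0,1.5,0,0,0],[0,0,0.6,0,0,0]]' >/dev/null;  python3 -m jog '[[0,0,0.2,0,0,0],[0,0,0,0,0,0],[0,0,0,0,0,0],[0,0,0,0,0,0],[0,0,0,0,0,0]]' > /dev/null; python3 -c "
from h import *
st();goal(.4256,-.3027,.096,-163.5)
c=capture('scene');crop(c,130,120,160,150,'s4.png')"
```

```text
t 3.0 tcp [ 426.2 -303.3   97.5] yaw -163.51 tilt [ 0.0019 -0.0007] F [-0.6 -0.5  1. ] M [ 0.02 -0.03 -0.01] w 86.8
turn [-0.07  0.09 -0.01] shift after turn cm [0.04 0.08 0.15] | shift before turn [0.04 0.08 0.15]
```

View pics/s4.png

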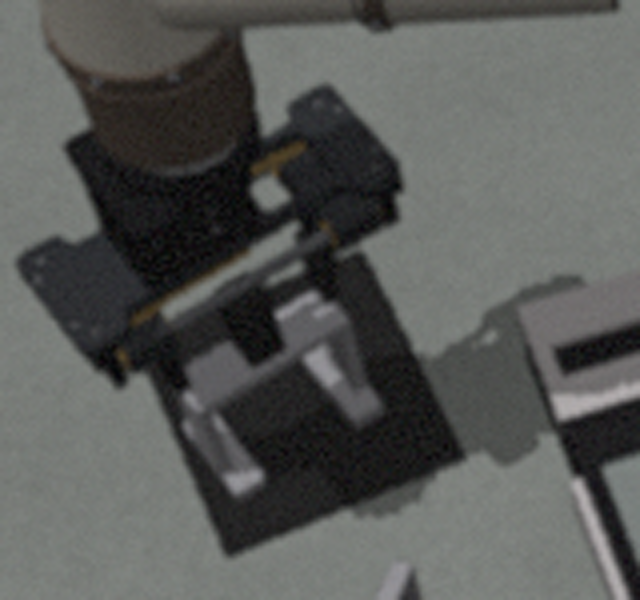

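The grip is between the fingers and the puller hasn't moved, so I'll close.

```bash
python3 -m jog '[[0,0.05,0.1,0,0,0],[0,0,0,0,0,0],[0,0,0,0,0,0],[0,0,0,0,0,0],[0,0,0,0,0,0]]' 0 >/dev/null;  python3 -m jog '[[0,0,0,0,0,0],[0,0,0,0,0,0],[0,0,0,0,0,0],[0,0,0,0,0,0],[0,0,0,0,0,0]]' > /dev/null; python3 -c "
from h import *
st()"; python3 -m jog '[[0,0,-0.5,0,0,0],[0,0,-1,0,0,0],[0,0,-1,0,0,0],[0,0,-1,0,0,0],[0,0,0,0,0,0]]' ; python3 -c "
from h import *
st()
c=capture('scene');crop(c,130,120,160,150,'s5.png')"
```

```text
t 3.88 tcp [ 425.5 -302.6   95.5] yaw -163.51 tilt [-0.  0.] F [0.3 0.3 0.2] M [-0.03 -0.02 -0.02] w 28.3
time_s: 4.3
tcp_pos: [0.427, -0.3034, 0.1334]
ee_rot: [[-0.959, -0.284, 0.005], [-0.284, 0.959, -0.002], [-0.004, -0.004, -1.0]]
wrist_force: [-0.1, -0.3, -3.4]
gripper_width: 0.276
t 4.3 tcp [ 427.  -303.4  133.4] yaw -163.48 tilt [ 0.005  -0.0023] F [-0.1 -0.3 -3.4] M [ 0.01 -0.09 -0.02] w 24.0
```

View pics/s5.png

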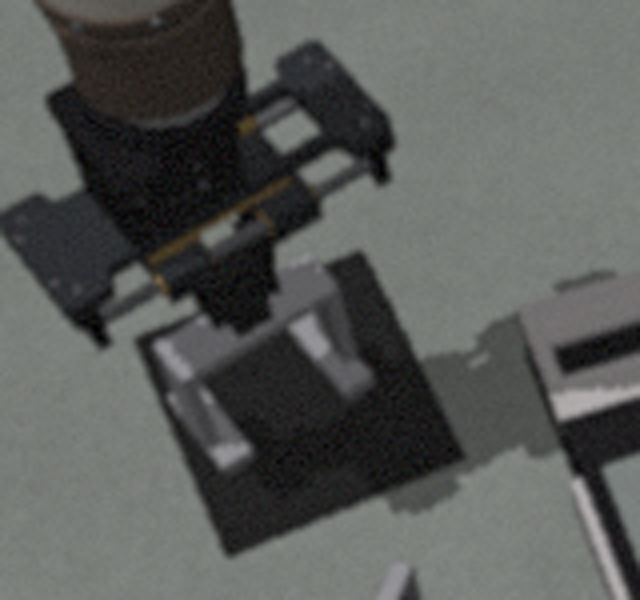

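The puller is held: width is 24.0 mm and weight about 3.4 N. Next I'll turn square to the panel and travel to the rail side of the left cap.

```bash
python3 -m jog '[[0,0,-2.5,0,0,0],[0,0,-2.5,0,0,5.9],[0,0,-1.5,0,0,5.9],[0,0,0,0,0,5.8],[0,0,0,0,0,0]]' >/dev/null; python3 -c "
from h import *
st();goal(.5173,.1088,.2,178.9)"
```

```text
t 4.77 tcp [ 425.6 -302.5  196.4] yaw 178.77 tilt [ 0.0019 -0.0001] F [-0.4  0.3 -3.7] M [ 0.04  0.03 -0.08] w 23.9
turn [-0.    0.11 -0.13] shift after turn cm [-8.37 41.3  -0.36] | shift before turn [-8.29 41.32 -0.35]
```

```bash
python3 -m jog '[[-0.6,2.5,-0.4,0,0,0],[-0.6,3.1,0,0,0,0],[-0.6,3.1,0,0,0,0],[-0.6,3.1,0,0,0,0],[-0.6,3.1,0,0,0,0]]' >/dev/null; python3 -m jog '[[-0.6,3.1,0,0,0,0],[-0.6,3.1,0,0,0,0],[-0.6,3.1,0,0,0,0],[-0.6,3.1,0,0,0,0],[-0.6,3.1,0,0,0,0]]' >/dev/null; python3 -m jog '[[-0.6,3.1,0,0,0,0],[-0.6,3.1,0,0,0,0],[-0.6,3.1,0,0,0,0],[-0.4,1.6,0,0,0,-0.1],[0,0,0,0,0,0]]' >/dev/null;python3 -c "
from h import *
st();goal(.5173,.1088,.2,178.9)
c=capture('scene');crop(c,230,90,240,200,'s6.png')
c=capture('top');crop(c,190,170,220,165,'t6.png')"
```

```text
t 6.02 tcp [515.9 111.5 198.4] yaw 179.31 tilt [-0.0009 -0.    ] F [ 0.1 -1.1 -3.6] M [-0.09 -0.09 -0.02] w 23.7
turn [-0.   -0.05  0.41] shift after turn cm [-0.14 -0.27 -0.16] | shift before turn [-0.14 -0.27 -0.16]
```

View pics/s6.png

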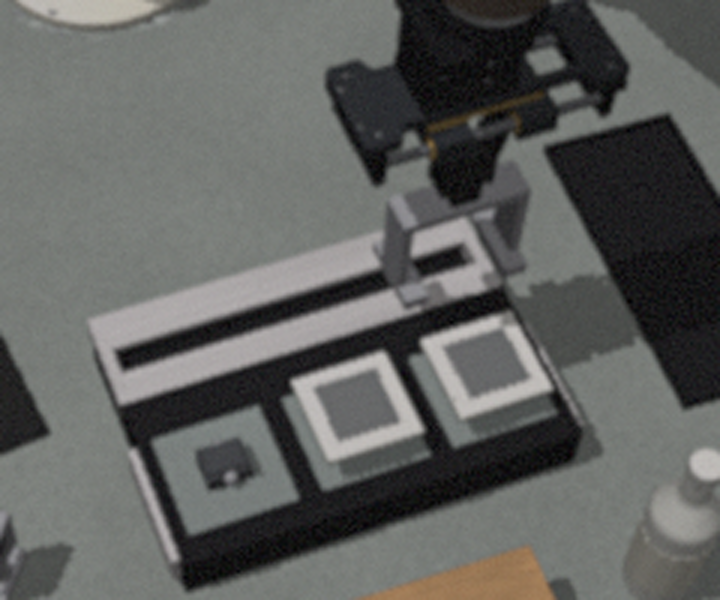

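View pics/t6.png

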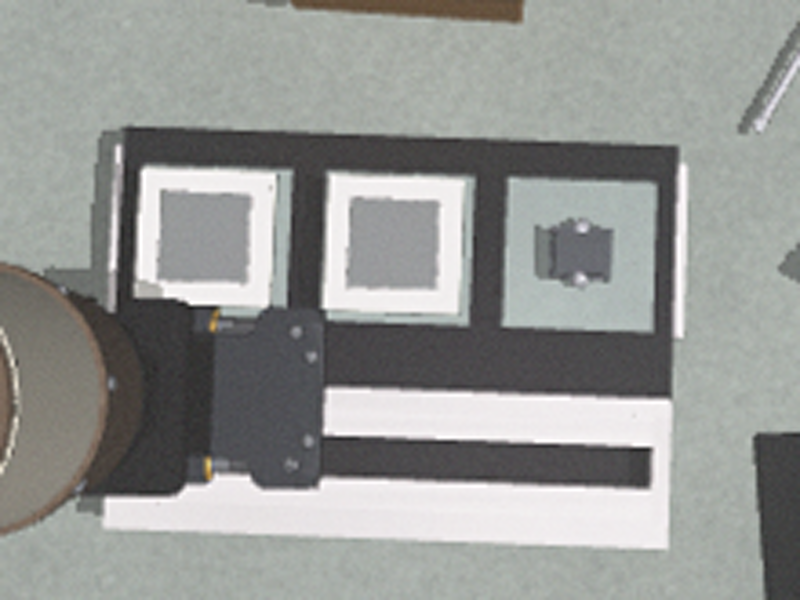

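The puller hangs straight, with its toes over the rail lip. Next I'll correct the position and lower to sliding height.

```bash
python3 -m jog '[[0,0,0,0,0,0],[0,0,0,0,0,0],[0,0,0,0,0,0],[0,0,0,0,0,0],[0,0,0,0,0,0]]' >/dev/null;python3 -c "
from h import *
st();goal(.5173,.1088,.1425,178.9)"
```

```text
t 6.53 tcp [515.4 108.1 199.7] yaw 178.94 tilt [0.0001 0.0001] F [-0.2  0.2 -3.9] M [-0.02 -0.03 -0.  ] w 23.5
turn [0.01 0.01 0.04] shift after turn cm [-0.19  0.07  5.72] | shift before turn [-0.19  0.07  5.72]
```

```bash
python3 -m jog '[[-0.1,0.07,1.5,0,0,0],[0,0,2,0,0,0],[0,0,1.5,0,0,0],[0,0,0.5,0,0,0],[0,0,0.2,0,0,0]]' >/dev/null;python3 -m jog '[[0,0,0,0,0,0],[0,0,0,0,0,0],[0,0,0,0,0,0],[0,0,0,0,0,0],[0,0,0,0,0,0]]' >/dev/null;python3 -c "
from h import *
st();goal(.5173,.1088,.1425,178.9)
c=capture('scene');k=crop(c,300,120,160,120,'s7.png')
# predicted toe-top front corners in the crop
p=np.array(sense()['tcp_pos']);a=np.radians(-1.1);ux=np.array([np.cos(a),np.sin(a),0]);uy=np.array([-ux[1],ux[0],0])
o=p-[0,0,.0915]
for n,P in(('toeL in/out front top',[o+.03*ux+.031*uy+[0,0,.01],o+.03*ux+.05*uy+[0,0,.01]]),('toeR in/out',[o+.03*ux-.031*uy+[0,0,.01],o+.03*ux-.05*uy+[0,0,.01]])): print(n,((proj(c,P)-[300,120]+.5)*k-.5).round())
"
```

```text
t 7.37 tcp [516.8 109.6 143.2] yaw 178.99 tilt [0.0012 0.0006] F [ 0.1 -0.5 -3. ] M [-0.    0.03 -0.01] w 23.7
turn [0.04 0.07 0.09] shift after turn cm [-0.05 -0.07  0.07] | shift before turn [-0.05 -0.07  0.07]
toeL in/out front top [[474. 367.]
 [511. 356.]]
toeR in/out [[352. 406.]
 [314. 419.]]
```

View pics/s7.png

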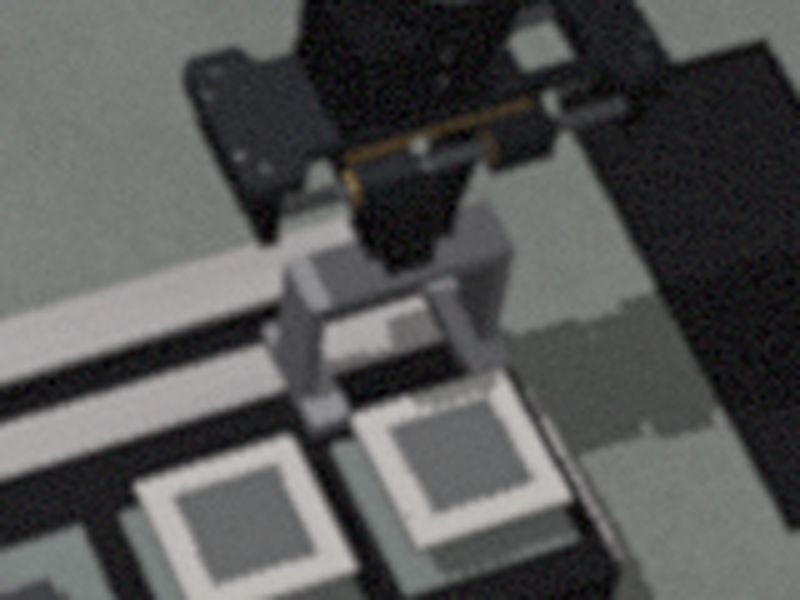

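The toes match the prediction within 2 crop pixels (right toe corners at (352,407) and (315,420)). I'll slide in at moderate speed and watch the force.

```bash
python3 -m jog '[[-0.5,-0.07,0.05,0,0,0],[-1,0,0,0,0,0],[-1,0,0,0,0,0],[-1,0,0,0,0,0],[-1,0,0,0,0,0]]' ;python3 -c "
from h import *
st();goal(.5953,.1073,.1425,178.9)"
```

```text
time_s: 7.83
tcp_pos: [0.563, 0.1079, 0.1419]
ee_rot: [[-1.0, 0.018, 0.0], [0.018, 1.0, -0.0], [-0.0, -0.0, -1.0]]
wrist_force: [0.7, -0.2, -3.8]
gripper_width: 0.278
t 7.83 tcp [563.  107.9 141.9] yaw 178.98 tilt [ 0.0003 -0.    ] F [ 0.7 -0.2 -3.8] M [-0.05  0.02  0.04] w 24.2
turn [-0.    0.02  0.08] shift after turn cm [-3.23  0.   -0.06] | shift before turn [-3.23 -0.   -0.06]
```

```bash
python3 -m jog '[[-1,0,0,0,0,0],[-1,0,0,0,0,0],[-0.7,0,0,0,0,0],[-0.3,0,0,0,0,0],[0,0,0,0,0,0]]' ;python3 -c "
from h import *
st();goal(.5953,.1073,.1425,178.9)
c=capture('scene');k=crop(c,310,130,140,120,'s8.png')"
```

```text
time_s: 8.25
tcp_pos: [0.5921, 0.1073, 0.1417]
ee_rot: [[-1.0, 0.018, -0.0], [0.018, 1.0, -0.0], [0.0, -0.0, -1.0]]
wrist_force: [-0.6, 0.1, -3.8]
gripper_width: 0.272
t 8.25 tcp [592.1 107.3 141.7] yaw 178.96 tilt [-0.0002 -0.0001] F [-0.6  0.1 -3.8] M [-0.06  0.03  0.03] w 23.7
turn [-0.01 -0.01  0.06] shift after turn cm [-0.32  0.01 -0.08] | shift before turn [-0.32  0.01 -0.08]
```

View pics/s8.png

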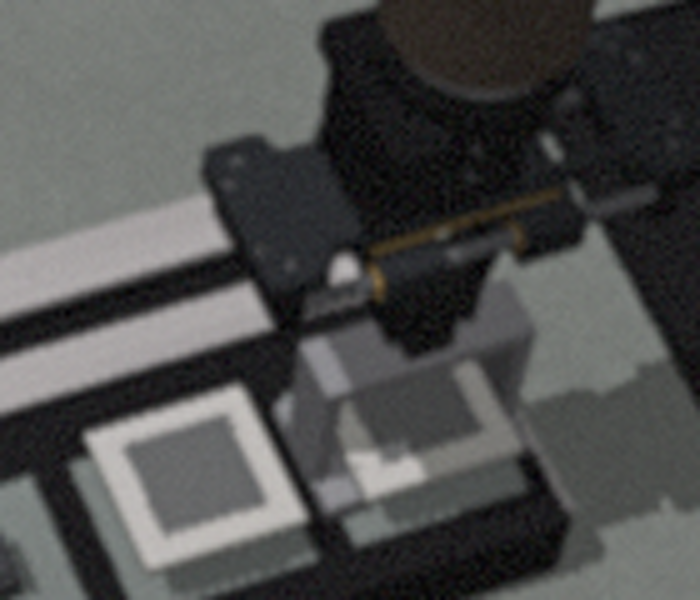

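The toes are under the flange with no lateral force. Pulling up now.

```bash
python3 -m jog '[[-0.3,0,-0.2,0,0,0],[0,0,-0.3,0,0,0],[0,0,-0.3,0,0,0],[0,0,-0.2,0,0,0],[0,0,-0.2,0,0,0]]' ; python3 -m jog '[[0,0,-0.2,0,0,0],[0,0,-0.2,0,0,0],[0,0,-0.2,0,0,0],[0,0,-0.3,0,0,0],[0,0,-0.3,0,0,0]]';python3 -c "
from h import *
st()
c=capture('scene');k=crop(c,310,130,140,120,'s9.png')"
```

```text
time_s: 8.72
tcp_pos: [0.5942, 0.1075, 0.1533]
ee_rot: [[-1.0, 0.018, -0.0], [0.018, 1.0, 0.001], [0.0, 0.001, -1.0]]
wrist_force: [4.0, 0.8, -14.9]
gripper_width: 0.274
time_s: 9.13
tcp_pos: [0.595, 0.1073, 0.1681]
ee_rot: [[-1.0, 0.017, 0.002], [0.017, 1.0, -0.0], [-0.002, -0.0, -1.0]]
wrist_force: [0.2, 0.4, -3.8]
gripper_width: 0.274
t 9.13 tcp [595.  107.3 168.1] yaw 179.03 tilt [ 0.0017 -0.0004] F [ 0.2  0.4 -3.8] M [ 0.01 -0.05 -0.03] w 23.8
```

View pics/s9.png

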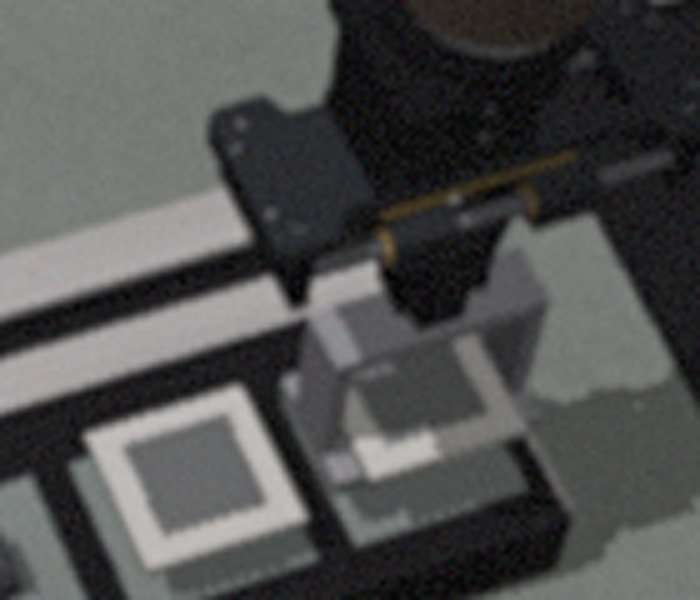

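```bash
python3 -m jog '[[0,0,-0.6,0,0,0],[0,0,-1,0,0,0],[0,0,-1.2,0,0,0],[0,0,-1,0,0,0],[0,0,-0.5,0,0,0]]' ; python3 -m jog '[[0,0,0,0,0,1.1],[0,0,0,0,0,1.1],[0,0,0,0,0,0],[0,0,0,0,0,0],[0,0,0,0,0,0]]'>/dev/null;python3 -c "
from h import *
st()
c=capture('scene');k=crop(c,280,100,240,180,'s10.png')
c=capture('top');k=crop(c,80,180,240,180,'t10.png');m=(c['frame'].max(2)<75)
q=[b for b in blobs(m,3000)];
for b in q:
    r=cv2.minAreaRect(b);P=cast(c,cv2.boxPoints(r),.009);print(np.round(P[:,:2]*1000),np.round(P[:,:2].mean(0)*1e3,1))
goal(.6000,.3242,.2,176.7)"
```

```text
time_s: 9.6
tcp_pos: [0.5954, 0.1075, 0.212]
ee_rot: [[-1.0, 0.017, 0.004], [0.017, 1.0, 0.001], [-0.004, 0.001, -1.0]]
wrist_force: [0.3, 0.0, -3.6]
gripper_width: 0.277
t 10.02 tcp [594.1 107.2 208.3] yaw 176.78 tilt [-0.0015 -0.0005] F [ 0.3 -0.1 -4.5] M [-0.02  0.02 -0.04] w 23.4
[[ 487. -209.]
 [ 501. -357.]
 [ 334. -369.]
 [ 320. -222.]] [ 410.5 -289.1]
[[382. 399.]
 [579. 389.]
 [568. 266.]
 [371. 278.]] [475.  333.3]
[[ 768. -395.]
 [ 941. -399.]
 [ 941. -730.]
 [ 768. -720.]] [ 854.7 -561.1]
turn [-0.02 -0.05  0.09] shift after turn cm [ 0.68 21.69  0.85] | shift before turn [ 0.64 21.69  0.85]
```

View pics/s10.png

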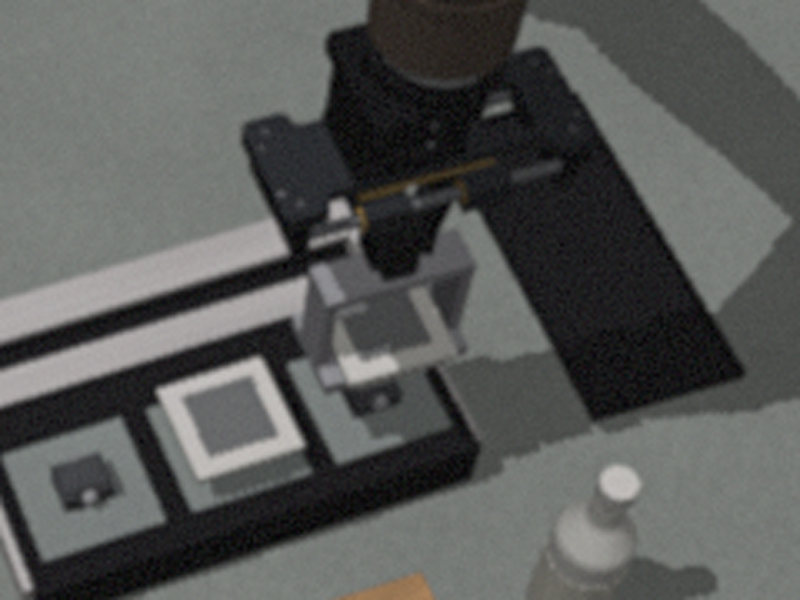

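View pics/t10.png

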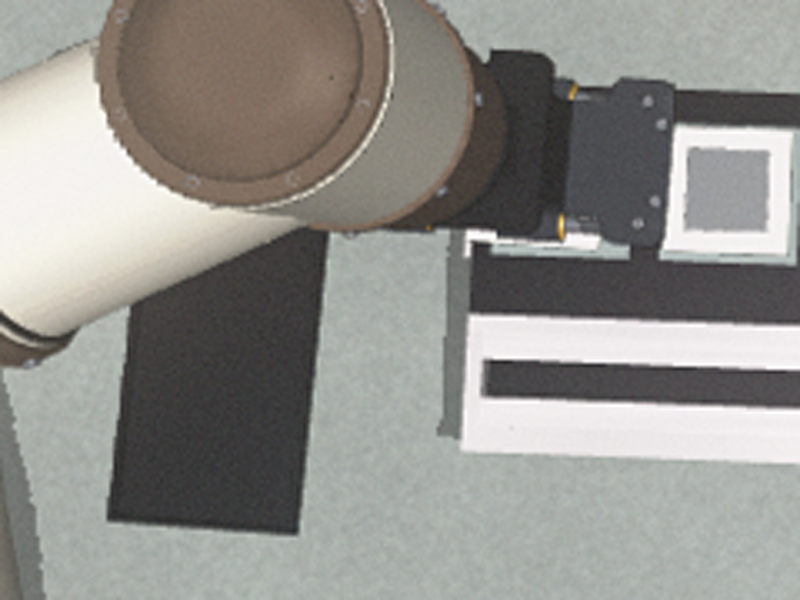

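The cap is off and riding level on the toes, and the tray's near corners are unchanged. Moving over the tray, smoothly.

```bash
python3 -m jog '[[0,0.7,0,0,0,0],[0.1,1.4,0,0,0,0],[0.1,2,0,0,0,0],[0.1,2.1,0,0,0,0],[0.1,2.1,0,0,0,0]]' >/dev/null; python3 -m jog '[[0.1,2.1,0,0,0,0],[0.1,2.1,0,0,0,0],[0.1,2.1,0,0,0,0],[0,2,0,0,0,0],[0,1.9,0,0,0,0]]'>/dev/null; python3 -m jog '[[0,1.5,0,0,0,0],[0,1.1,0,0,0,0],[0,0.5,0,0,0,0],[0,0,0,0,0,0],[0,0,0,0,0,0]]'>/dev/null;python3 -c "
from h import *
st()
c=capture('scene');k=crop(c,360,80,200,150,'s11.png')
print(((proj(c,[[.657,.381,.009],[.650,.261,.009],[.373,.277,.009],[.380,.397,.009]])-[360,80]+.5)*k-.5).round())
goal(.6000,.3242,.12,176.7)"
```

```text
t 11.37 tcp [599.4 323.  208.8] yaw 176.78 tilt [-0.0007 -0.0008] F [-0.3 -0.  -4.2] M [-0.05 -0.08  0.02] w 23.8
[[571. 521.]
 [389. 575.]
 [202. 232.]
 [369. 188.]]
turn [-0.03 -0.02  0.05] shift after turn cm [-0.04  0.16  8.9 ] | shift before turn [-0.04  0.17  8.9 ]
```

View pics/s11.png

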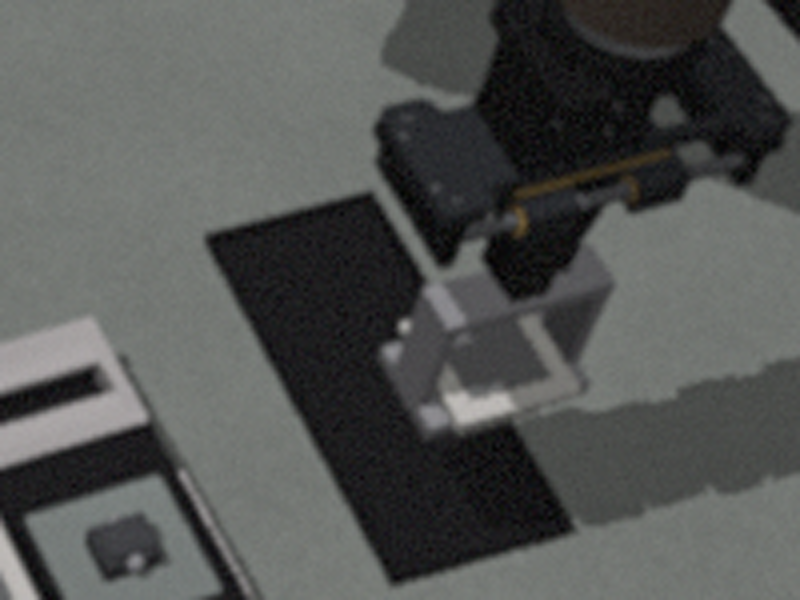

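Tray corners agree within about 1.5 px. Lowering so the skirt stands on the floor and the toes drop clear.

```bash
python3 -m jog '[[0,0.1,0.8,0,0,0],[0,0.05,1.8,0,0,0],[0,0,2.2,0,0,0],[0,0,2.2,0,0,0],[0,0,1.2,0,0,0]]' >/dev/null; python3 -m jog '[[0,0,0.6,0,0,0],[0,0,0.5,0,0,0],[0,0,0.4,0,0,0],[0,0,0.3,0,0,0],[0,0,0.3,0,0,0]]'>/dev/null; python3 -m jog '[[0,0,0,0,0,0],[0,0,0,0,0,0],[0,0,0,0,0,0],[0,0,0,0,0,0],[0,0,0,0,0,0]]'>/dev/null;python3 -c "
from h import *
st()
c=capture('scene');k=crop(c,380,100,160,120,'s12.png')
goal(.6000,.3242,.102,176.7)"
```

```text
t 12.67 tcp [599.8 325.  106.5] yaw 176.79 tilt [0.0006 0.0004] F [-1.  -0.3 -3.5] M [-0.01 -0.03 -0.02] w 23.7
turn [0.02 0.02 0.09] shift after turn cm [-0.03 -0.08  0.43] | shift before turn [-0.03 -0.08  0.43]
```

View pics/s12.png

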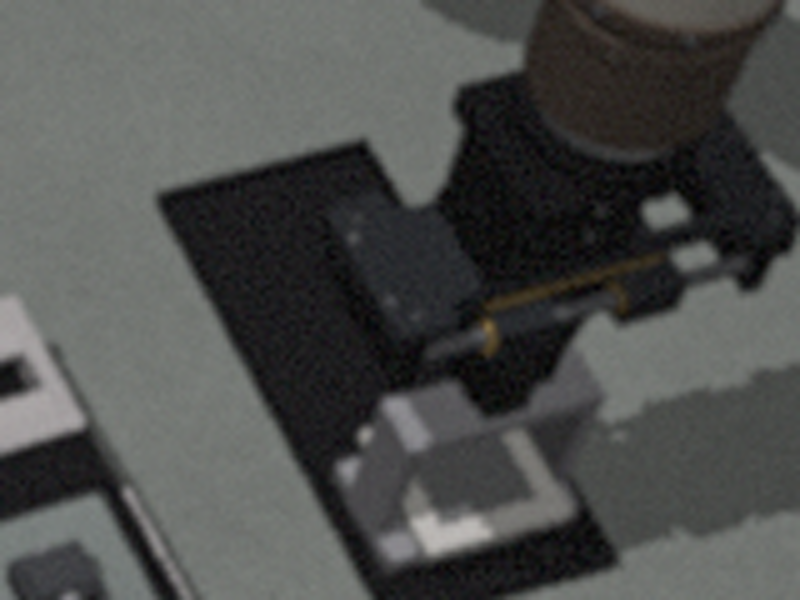

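```bash
python3 -m jog '[[0,0,0.2,0,0,0],[0,0,0.2,0,0,0],[0,0,0.05,0,0,0],[0,0,0,0,0,0],[0,0,0,0,0,0]]'; python3 -m jog '[[0.5,0,0,0,0,0],[1,0,0,0,0,0],[1,0,0,0,0,0],[1,0,0,0,0,0],[1,0,0,0,0,0]]'; python3 -m jog '[[1,0,0,0,0,0],[1,0,0,0,0,0],[1,0,0,0,0,0],[0.3,0,0,0,0,0],[0,0,0,0,0,0]]';python3 -c "
from h import *
st()
c=capture('scene');k=crop(c,380,100,160,120,'s13.png')"
```

```text
time_s: 13.13
tcp_pos: [0.5996, 0.3248, 0.1014]
ee_rot: [[-0.998, 0.056, -0.0], [0.056, 0.998, -0.0], [0.0, -0.0, -1.0]]
wrist_force: [-0.5, -0.2, -3.6]
gripper_width: 0.272
time_s: 13.55
tcp_pos: [0.5533, 0.3274, 0.1017]
ee_rot: [[-0.998, 0.056, -0.0], [0.056, 0.998, 0.0], [0.0, 0.0, -1.0]]
wrist_force: [0.2, -0.6, -2.8]
gripper_width: 0.276
time_s: 13.97
tcp_pos: [0.5208, 0.3295, 0.1019]
ee_rot: [[-0.998, 0.055, 0.0], [0.055, 0.998, 0.0], [-0.0, 0.0, -1.0]]
wrist_force: [0.7, 0.9, -2.6]
gripper_width: 0.271
t 13.97 tcp [520.8 329.5 101.9] yaw 176.85 tilt [0.0001 0.0001] F [ 0.7  0.9 -2.6] M [-0.03 -0.05 -0.01] w 23.6
```

View pics/s13.png

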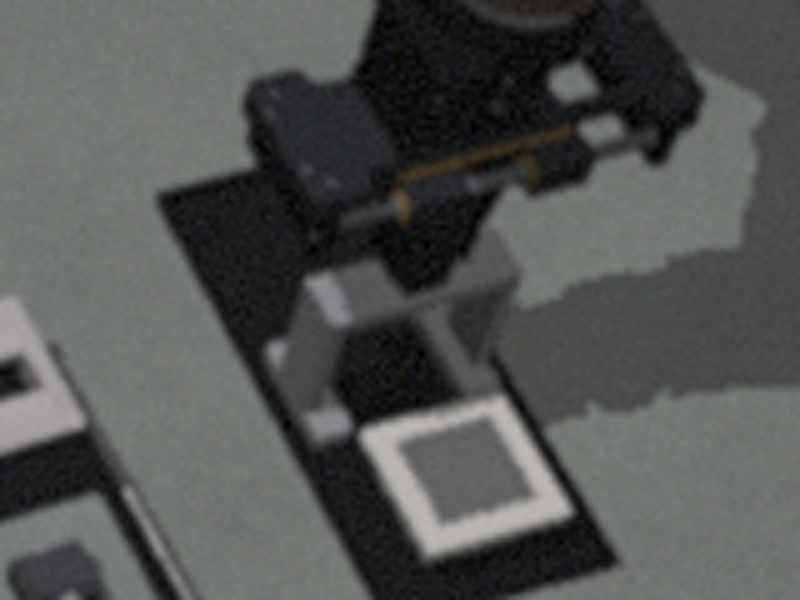

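The first cap stands in the tray and the puller is clear. Next is the middle cap.

```bash
python3 -m jog '[[0.2,0,-1,0,0,0],[0,0,-2.5,0,0,0],[0,0,-2.5,0,0,-2.15],[0,0,-2.5,0,0,0],[0,0,-1,0,0,0]]' >/dev/null; python3 -m jog '[[0,-2,0,0,0,0],[0,-3,0,0,0,0],[0,-3,0,0,0,0],[0,-3,0,0,0,0],[0,-3,0,0,0,0]]'>/dev/null; python3 -m jog '[[0,-3,0,0,0,0],[0,-3,0,0,0,0],[0,-3,0,0,0,0],[0,-3,0,0,0,0],[0,-3,0,0,0,0]]'>/dev/null;python3 -m jog '[[0,-1.5,0,0,0,0],[0,-1,0,0,0,0],[0,0,0,0,0,0],[0,0,0,0,0,0],[0,0,0,0,0,0]]'>/dev/null;python3 -c "
from h import *
st();goal(.5153,.0040,.1425,178.9)"
```

```text
t 15.68 tcp [514.2  15.1 196.5] yaw 178.96 tilt [0.0002 0.0003] F [ 0.2  0.6 -3.5] M [ 0.02  0.04 -0.01] w 23.7
turn [0.02 0.01 0.06] shift after turn cm [-0.13 -1.1   5.4 ] | shift before turn [-0.13 -1.11  5.4 ]
```

```bash
python3 -m jog '[[-0.1,-0.6,0.5,0,0,0],[0,-0.5,1.6,0,0,0],[0,0,2,0,0,0],[0,0,1,0,0,0],[0,0,0.3,0,0,0]]' >/dev/null;python3 -m jog '[[0,0,0,0,0,0],[0,0,0,0,0,0],[0,0,0,0,0,0],[0,0,0,0,0,0],[0,0,0,0,0,0]]'>/dev/null;python3 -c "
from h import *
st();goal(.5933,.0025,.142,178.9)
c=capture('scene');k=crop(c,250,130,160,120,'s14.png')
c=capture('top');k=crop(c,200,180,200,150,'t14.png')"
```

```text
t 16.52 tcp [515.2   3.6 143.3] yaw 178.95 tilt [0.0016 0.0004] F [-0.4 -0.  -4.3] M [-0.02 -0.01  0.03] w 24.2
turn [0.03 0.09 0.05] shift after turn cm [-7.81  0.04  0.13] | shift before turn [-7.81  0.04  0.15]
```

View pics/s14.png

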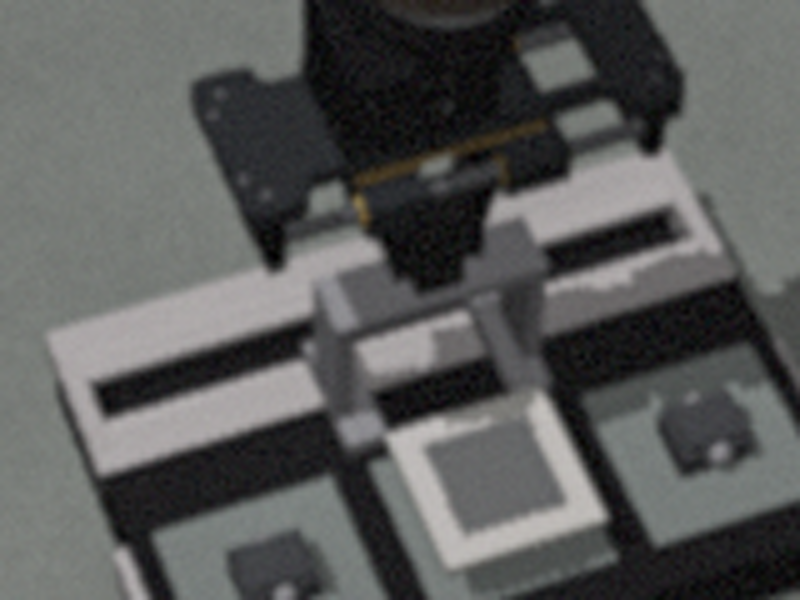

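Aligned the same way as before. Sliding in and pulling.

```bash
python3 -m jog '[[-0.5,0.04,0.1,0,0,0],[-1,0,0,0,0,0],[-1,0,0,0,0,0],[-1,0,0,0,0,0],[-1,0,0,0,0,0]]' ; python3 -m jog '[[-1,0,0,0,0,0],[-1,0,0,0,0,0],[-0.8,0,0,0,0,0],[-0.5,0,0,0,0,0],[0,0,0,0,0,0]]' ;python3 -c "
from h import *
st();goal(.5933,.0025,.1425,178.9)"
```

```text
time_s: 17.03
tcp_pos: [0.5613, 0.0029, 0.1414]
ee_rot: [[-1.0, 0.019, 0.0], [0.019, 1.0, -0.0], [-0.0, -0.0, -1.0]]
wrist_force: [-0.4, -0.2, -3.4]
gripper_width: 0.272
time_s: 17.45
tcp_pos: [0.5939, 0.0023, 0.1412]
ee_rot: [[-1.0, 0.019, 0.0], [0.019, 1.0, -0.0], [-0.0, -0.0, -1.0]]
wrist_force: [0.2, 0.2, -4.0]
gripper_width: 0.273
t 17.45 tcp [593.9   2.3 141.2] yaw 178.93 tilt [ 0.0003 -0.0001] F [ 0.2  0.2 -4. ] M [-0.03 -0.07  0.03] w 23.8
turn [-0.    0.02  0.03] shift after turn cm [ 0.06  0.01 -0.13] | shift before turn [ 0.06  0.01 -0.13]
```

```bash
python3 -m jog '[[0,0,-0.2,0,0,0],[0,0,-0.3,0,0,0],[0,0,-0.3,0,0,0],[0,0,-0.2,0,0,0],[0,0,-0.2,0,0,0]]' ; python3 -m jog '[[0,0,-0.2,0,0,0],[0,0,-0.2,0,0,0],[0,0,-0.2,0,0,0],[0,0,-0.3,0,0,0],[0,0,-0.3,0,0,0]]';python3 -m jog '[[0,0,-0.6,0,0,0],[0,0,-1,0,0,0],[0,0,-1.2,0,0,0],[0,0,-1,0,0,0],[0,0,-0.5,0,0,0]]'; python3 -m jog '[[0,0,0,0,0,1.1],[0,0,0,0,0,1.1],[0,0,0,0,0,0],[0,0,0,0,0,0],[0,0,0,0,0,0]]'>/dev/null; python3 -c "
from h import *
st()
c=capture('scene');k=crop(c,280,100,240,180,'s15.png')
c=capture('top');k=crop(c,80,180,240,180,'t15.png');m=(c['frame'].max(2)<75)
q=[b for b in blobs(m,3000)];
for b in q:
    r=cv2.minAreaRect(b);P=cast(c,cv2.boxPoints(r),.009);print(np.round(P[:,:2]*1000),np.round(P[:,:2].mean(0)*1e3,1))
"
```

```text
time_s: 17.87
tcp_pos: [0.5924, 0.0025, 0.1533]
ee_rot: [[-1.0, 0.019, 0.0], [0.019, 1.0, 0.001], [-0.0, 0.001, -1.0]]
wrist_force: [3.0, -1.2, -14.4]
gripper_width: 0.276
time_s: 18.28
tcp_pos: [0.5933, 0.0021, 0.1675]
ee_rot: [[-1.0, 0.018, 0.001], [0.018, 1.0, -0.001], [-0.001, -0.001, -1.0]]
wrist_force: [-0.0, 0.5, -3.7]
gripper_width: 0.275
time_s: 18.7
tcp_pos: [0.5938, 0.0024, 0.2117]
ee_rot: [[-1.0, 0.018, 0.004], [0.018, 1.0, 0.0], [-0.004, 0.0, -1.0]]
wrist_force: [0.1, -1.2, -4.4]
gripper_width: 0.272
t 19.12 tcp [592.4   2.2 207.8] yaw 176.74 tilt [-0.0015 -0.0003] F [-0.2 -0.8 -4.3] M [-0.07 -0.02  0.02] w 23.9
[[ 487. -209.]
 [ 501. -358.]
 [ 333. -369.]
 [ 320. -222.]] [ 410.4 -289.4]
[[ 940. -399.]
 [ 945. -727.]
 [ 770. -721.]
 [ 765. -397.]] [ 854.9 -561.1]
```

View pics/s15.png

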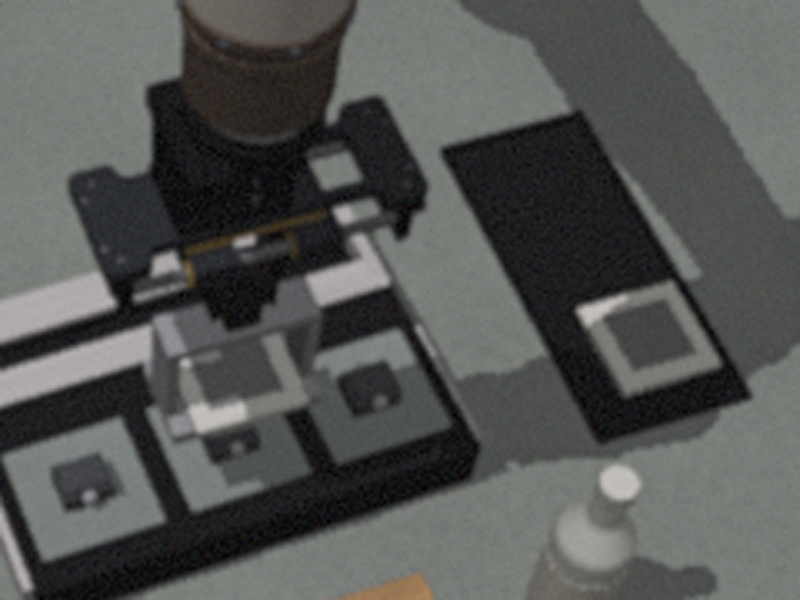

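View pics/t15.png

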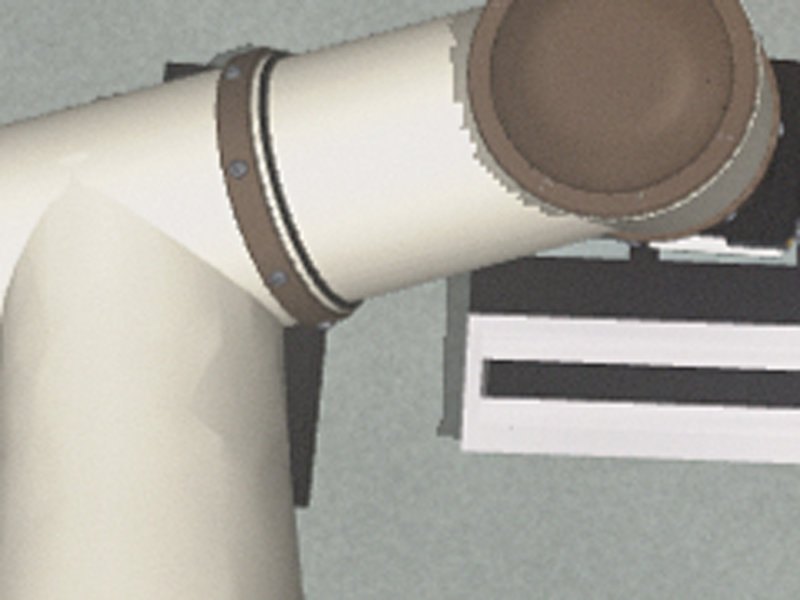

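The cap popped and is carried. However, the tray has been knocked: its far corners moved from (603,417)/(743,372) to (600,442)/(750,397) in the crop. I'll re-measure it in the scene view, corrected by the earlier offset.

Run:
```python
from h import *
c=capture('scene')
def un(pts,k,ox,oy): return (np.array(pts,float)+.5)/k-.5+[ox,oy]
ref=un([(571,521),(389,575),(202,232),(369,188)],4,360,80)   # predicted from top calib
seen=un([(573,530),(395,582),(207,237),(375,192)],4,360,80)
off=(seen-ref).mean(0);print(off)
g=c["frame"].max(2)
m=np.zeros_like(g);m[100:280,370:540]=1
m&=(cv2.GaussianBlur(g,(3,3),0)<50)
m[:, :]=m
bl=[b for b in blobs(m,1500)]
for b in bl:
    h=cv2.convexHull(b); e=cv2.approxPolyDP(h,4,True)[:,0].astype(float); 
    P=cast(c,e-off,.009); print(len(b),e.tolist(),np.round(P[:,:2]*1e3).tolist())
crop(c,400,110,130,130,'s16.png')
```

```text
[1.1875 1.5625]
256 [[413.0, 145.0], [454.0, 134.0], [503.0, 218.0], [459.0, 232.0]] [[392.0, 273.0], [399.0, 389.0], [673.0, 370.0], [668.0, 253.0]]
```

View pics/s16.png

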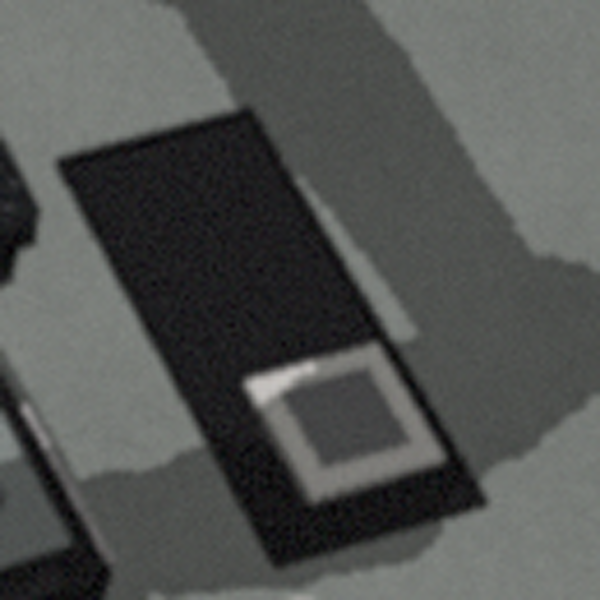

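Run:
```python
from h import *
c=capture('scene')
off=[1.19,1.56]
e=(np.array([(245,382),(378,343),(447,460),(313,502)],float)+.5)/4.615-.5+[400,110]
P=cast(c,e-off,.035)[:,:2]*1e3;print(P.round(),P.mean(0))
T=np.array([533,321.2]);a=np.radians(-4.05);ux=np.array([np.cos(a),np.sin(a)])
print("cap1 in tray",(P.mean(0)-T)@ux,(P.mean(0)-T)@[-ux[1],ux[0]])
g=T-25*ux;print(g)
goal(g[0]/1e3,g[1]/1e3,.2078,180-4.05)
```

```text
[[577. 281.]
 [581. 358.]
 [658. 353.]
 [655. 277.]] [617.34739495 317.07420774]
cap1 in tray 84.42815460314003 1.8417129614575134
[508.06243009 322.96567465]
turn [-0.01 -0.03  0.79] shift after turn cm [10.7  31.39  0.05] | shift before turn [10.27 31.53  0.05]
```

The tray is now at (533, 321) with yaw −4.05°, and cap 1 is still at tray x = +84. Carrying cap 2 to tray x = −25.

```bash
python3 -m jog '[[0.2,0.7,0,0,0,0.8],[0.5,1.4,0,0,0,0],[0.7,2,0,0,0,0],[0.7,2.1,0,0,0,0],[0.7,2.1,0,0,0,0]]' >/dev/null; python3 -m jog '[[0.7,2.1,0,0,0,0],[0.7,2.1,0,0,0,0],[0.7,2.1,0,0,0,0],[0.7,2.1,0,0,0,0],[0.7,2.1,0,0,0,0]]'>/dev/null;python3 -m jog '[[0.7,2.1,0,0,0,0],[0.7,2.1,0,0,0,0],[0.7,2.1,0,0,0,0],[0.7,2.1,0,0,0,0],[0.7,2.1,0,0,0,0]]'>/dev/null; python3 -m jog '[[0.3,1,0,0,0,0],[0.1,0.7,0,0,0,0],[0,0.3,0,0,0,0],[0,0,0,0,0,0],[0,0,0,0,0,0]]'>/dev/null;python3 -c "
from h import *
st()
goal(.5081,.3230,.1018,175.95)
c=capture('scene');k=crop(c,360,80,200,150,'s17.png')
c=capture('top');k=crop(c,80,180,240,180,'t17.png')
"
```

```text
t 20.98 tcp [513.3 321.  208.4] yaw 175.89 tilt [-0.0004 -0.0006] F [ 0.  -0.  -4.3] M [-0.04 -0.04 -0.04] w 23.8
turn [-0.04 -0.02 -0.06] shift after turn cm [ 0.53  0.17 10.66] | shift before turn [ 0.53  0.17 10.66]
```

View pics/s17.png

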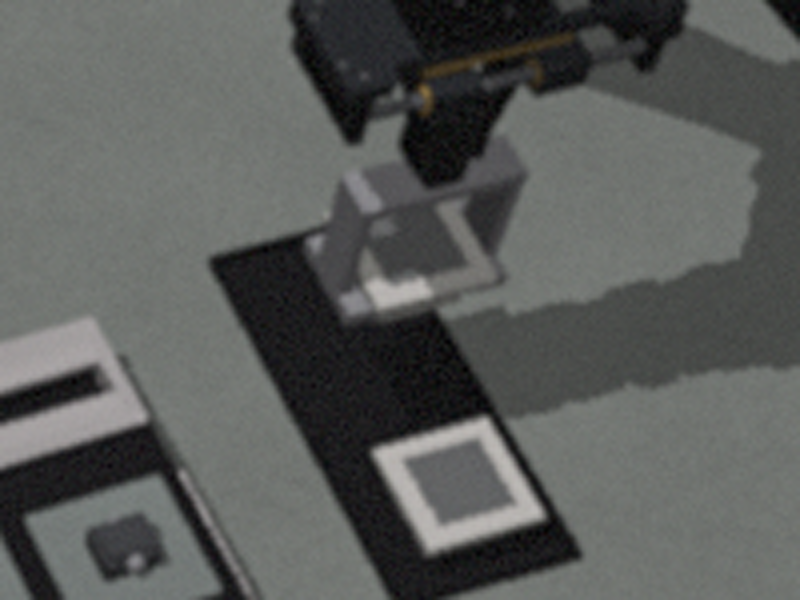

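View pics/t17.png

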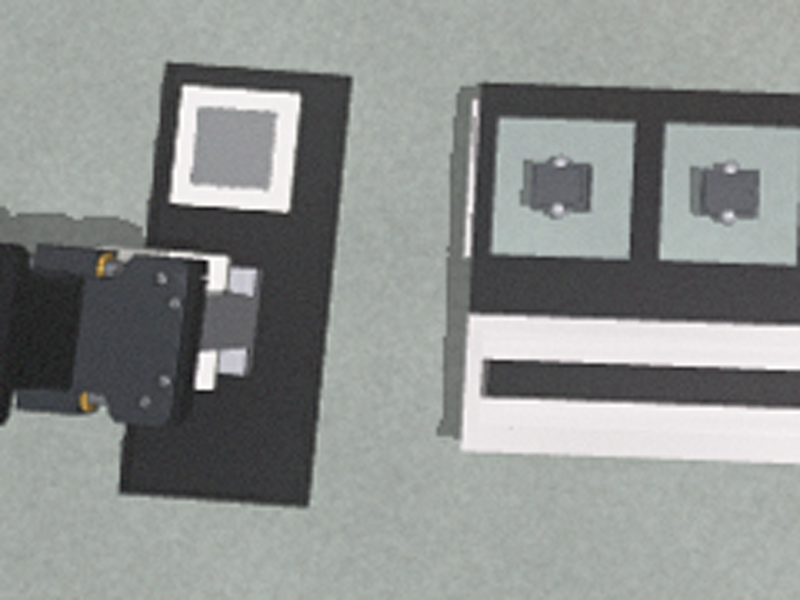

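Run:
```python
from h import *
c=capture('top')
e=(np.array([(167,63),(352,77),(308,506),(120,493)],float)+.5)/3.3333-.5+[80,180]
P=cast(c,e,.009)[:,:2]*1e3;print(P.round(),P.mean(0),np.degrees(np.arctan2(*(P[1]-P[2])[::-1])),np.degrees(np.arctan2(*(P[0]-P[3])[::-1])))
```

```text
[[676. 376.]
 [669. 255.]
 [391. 271.]
 [397. 392.]] [533.31544828 323.62602415] -3.429224166779331 -3.233866947242138
```

The top view gives (533, 323.6) with yaw −3.3°, so I'll target (508, 325). Lowering.

```bash
python3 -m jog '[[0.2,0.15,0.8,0,0,-0.5],[0.3,0.2,1.8,0,0,0],[0,0,2.2,0,0,0],[0,0,2.2,0,0,0],[0,0,1.2,0,0,0]]' >/dev/null; python3 -m jog '[[0,0,0.6,0,0,0],[0,0,0.5,0,0,0],[0,0,0.4,0,0,0],[0,0,0.3,0,0,0],[0,0,0.3,0,0,0]]'>/dev/null; python3 -m jog '[[0,0,0.2,0,0,0],[0,0,0.2,0,0,0],[0,0,0,0,0,0],[0,0,0,0,0,0],[0,0,0,0,0,0]]'>/dev/null;python3 -c "
from h import *
st()
c=capture('scene');k=crop(c,380,90,160,120,'s18.png')
goal(.508,.325,.1018,176.4)"
```

```text
t 22.38 tcp [508.5 325.7 101.8] yaw 176.44 tilt [0.0005 0.0004] F [ 0.6 -0.5 -3.1] M [-0.04 -0.02 -0.01] w 24.1
turn [0.03 0.03 0.04] shift after turn cm [ 0.04 -0.07  0.  ] | shift before turn [ 0.04 -0.07  0.  ]
```

View pics/s18.png

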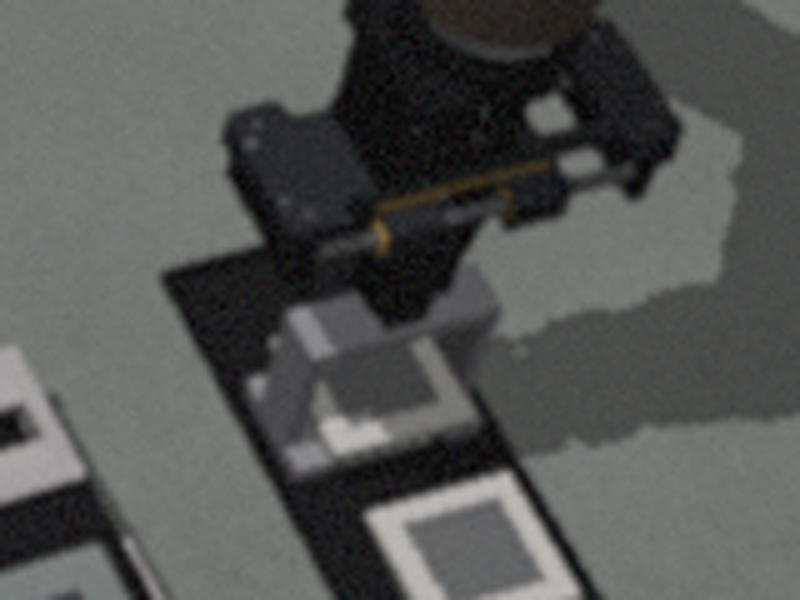

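```bash
python3 -m jog '[[0.5,0,0,0,0,0],[1,0,0,0,0,0],[1,0,0,0,0,0],[1,0,0,0,0,0],[1,0,0,0,0,0]]'; python3 -m jog '[[1,0,0,0,0,0],[1,0,0,0,0,0],[0.8,0,0,0,0,0],[0.3,0,0,0,0,0],[0,0,0,0,0,0]]';python3 -c "
from h import *
st()
c=capture('scene');k=crop(c,380,90,160,120,'s19.png')"
```

```text
time_s: 22.85
tcp_pos: [0.462, 0.3283, 0.1016]
ee_rot: [[-0.998, 0.062, -0.0], [0.062, 0.998, -0.0], [0.0, -0.0, -1.0]]
wrist_force: [-0.3, 0.0, -3.0]
gripper_width: 0.274
time_s: 23.27
tcp_pos: [0.4317, 0.3304, 0.1018]
ee_rot: [[-0.998, 0.061, 0.0], [0.061, 0.998, 0.0], [-0.0, 0.0, -1.0]]
wrist_force: [-0.5, -0.1, -3.9]
gripper_width: 0.276
t 23.27 tcp [431.7 330.4 101.8] yaw 176.5 tilt [0.0001 0.0001] F [-0.5 -0.1 -3.9] M [ 0.   -0.02 -0.03] w 24.0
```

View pics/s19.png

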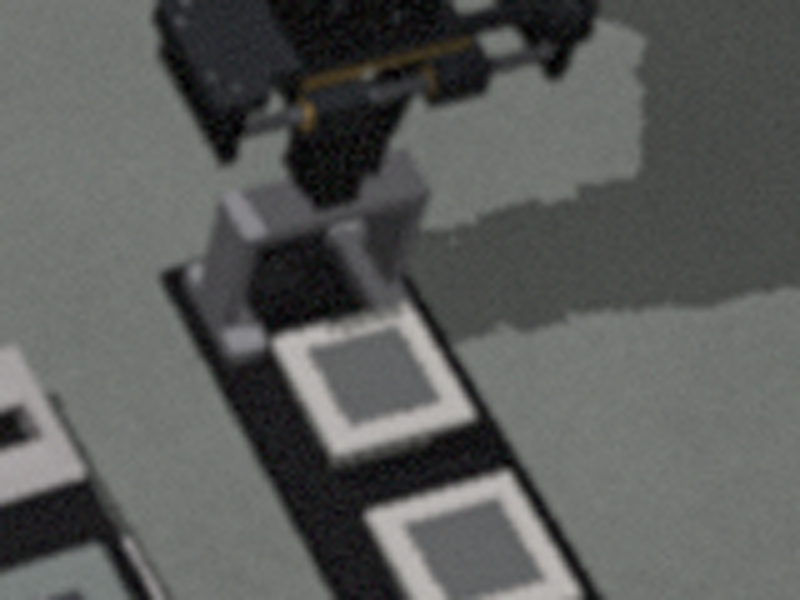

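Both caps stand in the tray. I'll lift and carry the puller back to the mat.

```bash
python3 -m jog '[[0.2,0,-0.8,0,0,0],[0,0,-2.5,0,0,0],[0,0,-2.5,0,0,0],[0,0,-2.2,0,0,0],[0,-1,-1,0,0,0]]' >/dev/null; python3 -m jog '[[0,-2.5,0,0,0,0],[0,-3.5,0,0,0,0],[0,-3.5,0,0,0,0],[0,-3.5,0,0,0,0],[0,-3.5,0,0,0,0]]'>/dev/null;python3 -m jog '[[0,-3.5,0,0,0,0],[0,-3.5,0,0,0,0],[0,-3.5,0,0,0,0],[0,-3.5,0,0,0,0],[0,-3.5,0,0,0,0]]'>/dev/null;python3 -m jog '[[0,-3.5,0,0,0,0],[0,-3.5,0,0,0,0],[0,-3.5,0,0,0,0],[0,-3.5,0,0,0,0],[0,-3,0,0,0,0]]'>/dev/null;python3 -m jog '[[0,-3,0,0,0,0],[0,-1.5,0,0,0,0],[0,0,0,0,0,0],[0,0,0,0,0,0],[0,0,0,0,0,0]]'>/dev/null;python3 -c "
from h import *
st()
goal(.410,-.290,.097,178)
c=capture('top');k=crop(c,70,170,240,180,'t20.png')"
```

```text
t 25.4 tcp [ 394.6 -233.2  191.2] yaw 176.4 tilt [-0.0008  0.0006] F [-0.1  0.  -3.7] M [ 0.07 -0.02  0.  ] w 23.7
turn [ 0.03 -0.05 -1.6 ] shift after turn cm [-1.74 -5.62  9.42] | shift before turn [-1.91 -5.57  9.42]
```

View pics/t20.png

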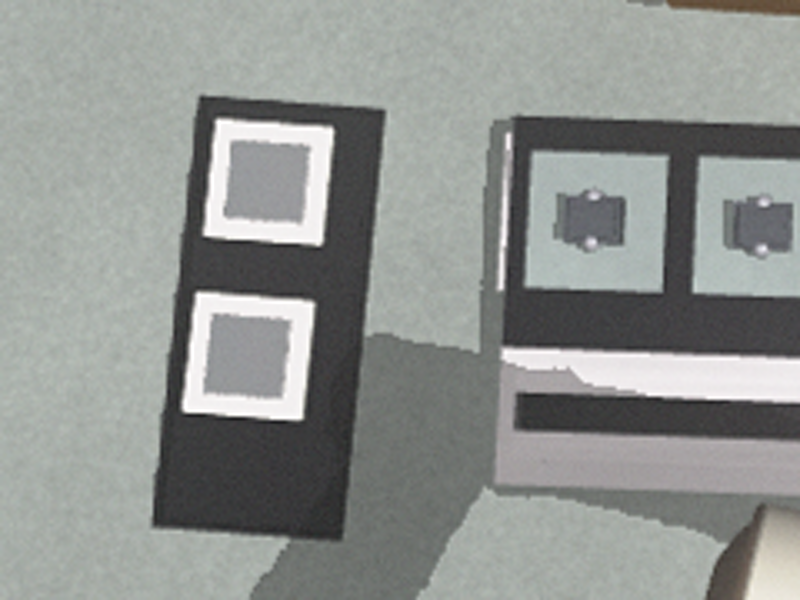

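Both caps stand level in the tray. Now to set the puller on the mat.

```bash
python3 -m jog '[[-0.9,-2.5,1,0,0,-1.6],[-0.9,-2.6,2,0,0,0],[0,-0.5,2.5,0,0,0],[0,0,2,0,0,0],[0,0,0.8,0,0,0]]' >/dev/null; python3 -m jog '[[0,0,0.5,0,0,0],[0,0,0.2,0,0,0],[0,0,0,0,0,0],[0,0,0,0,0,0],[0,0,0,0,0,0]]'>/dev/null;python3 -c "
from h import *
st()
goal(.410,-.290,.0955,178)
c=capture('scene');k=crop(c,140,120,140,140,'s21.png')"
```

```text
t 26.28 tcp [ 411.6 -290.3  102.8] yaw 178.09 tilt [ 0.0025 -0.001 ] F [-0.2 -0.9 -3.2] M [-0.02 -0.06  0.02] w 23.8
turn [-0.05  0.15  0.09] shift after turn cm [0.16 0.02 0.73] | shift before turn [0.16 0.03 0.73]
```

View pics/s21.png

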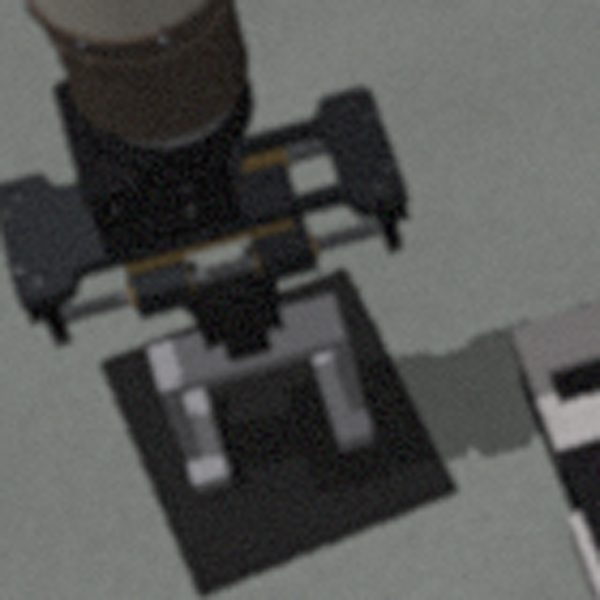

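```bash
python3 -m jog '[[0,0,0.3,0,0,0],[0,0,0.2,0,0,0],[0,0,0.15,0,0,0],[0,0,0.05,0,0,0],[0,0,0,0,0,0]]';python3 -m jog '[[0,0,0,0,0,0],[0,0,0,0,0,0],[0,0,0,0,0,0],[0,0,0,0,0,0],[0,0,0,0,0,0]]' ; python3 -c "
from h import *
st()"
```

```text
time_s: 26.75
tcp_pos: [0.4115, -0.2905, 0.0975]
ee_rot: [[-0.999, 0.033, 0.001], [0.033, 0.999, -0.001], [-0.002, -0.001, -1.0]]
wrist_force: [-2.4, 5.1, 14.9]
gripper_width: 0.274
time_s: 27.17
tcp_pos: [0.4115, -0.2905, 0.0975]
ee_rot: [[-0.999, 0.033, 0.002], [0.033, 0.999, -0.001], [-0.002, -0.001, -1.0]]
wrist_force: [-2.8, 5.0, 13.4]
gripper_width: 0.273
t 27.17 tcp [ 411.5 -290.5   97.5] yaw 178.09 tilt [ 0.0017 -0.0013] F [-2.8  5.  13.4] M [ 1.81  1.13 -0.16] w 23.7
```

It is standing on the mat with 13 N down. I'll unload slightly and open.

```bash
python3 -m jog '[[0,0,-0.1,0,0,0],[0,0,0,0,0,0],[0,0,0,0,0,0],[0,0,0,0,0,0],[0,0,0,0,0,0]]' - >/dev/null;python3 -c "
from h import *
st()";python3 -m jog '[[0,0,0,0,0,0],[0,0,0,0,0,0],[0,0,0,0,0,0],[0,0,0,0,0,0],[0,0,0,0,0,0]]' 8.7 >/dev/null;python3 -m jog '[[0,0,0,0,0,0],[0,0,0,0,0,0],[0,0,0,0,0,0],[0,0,0,0,0,0],[0,0,0,0,0,0]]' >/dev/null; python3 -c "
from h import *
st()
c=capture('scene');k=crop(c,140,120,140,140,'s22.png')"
```

```text
t 27.58 tcp [ 411.4 -290.5   97.5] yaw 178.07 tilt [ 0.0015 -0.001 ] F [-0.9  3.5  9.4] M [ 1.23  0.67 -0.1 ] w 24.0
t 28.42 tcp [ 410.7 -290.3   95.5] yaw 178.04 tilt [-0. -0.] F [ 0.6 -0.4  0.2] M [-0.    0.01 -0.05] w 81.6
```

View pics/s22.png

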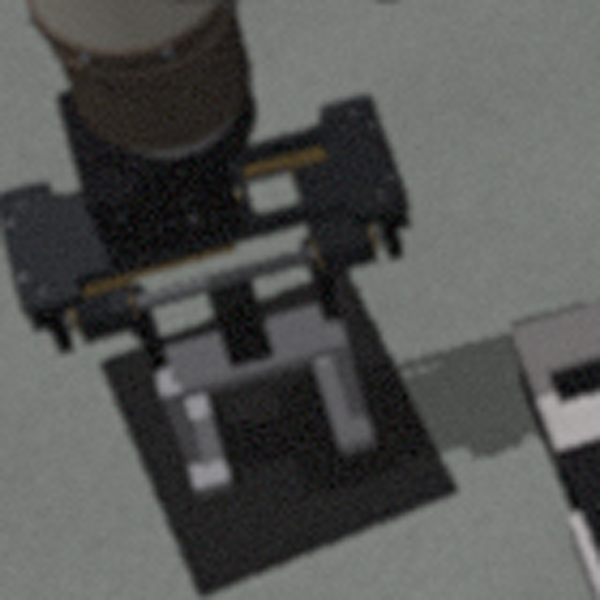

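The puller is released and upright. I'll raise and re-look at the studs.

```bash
python3 -m jog '[[0,0,-1,0,0,0],[0,0,-2.5,0,0,0],[0,0,-3,0,0,0],[0,0,-3,0,0,0],[0,0,-1.5,0,0,0]]' >/dev/null;python3 -m jog '[[2,0,0,0,0,0],[2,0,0,0,0,0],[0,0,0,0,0,0],[0,0,0,0,0,0],[0,0,0,0,0,0]]' >/dev/null; python3 -c "
from h import *
st()
c=capture('scene');print(crop(c,160,250,100,75,'s23.png'))
c=capture('top');print(crop(c,410,215,100,75,'t23.png'))"
```

```text
t 29.3 tcp [ 371.1 -289.1  205.7] yaw 178.04 tilt [ 0.0007 -0.0004] F [-0.2 -0.4 -0. ] M [-0.05 -0.02  0.03] w 86.9
8.0
8.0
```

View pics/s23.png

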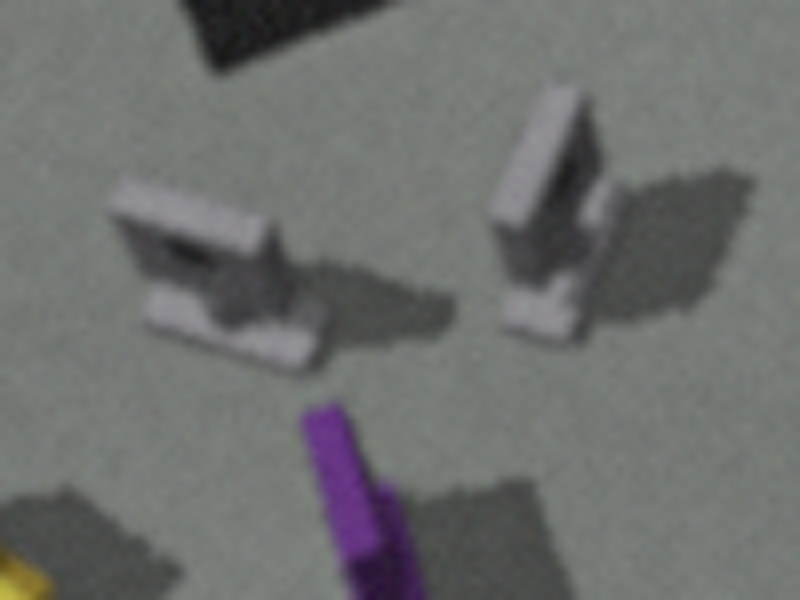

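View pics/t23.png

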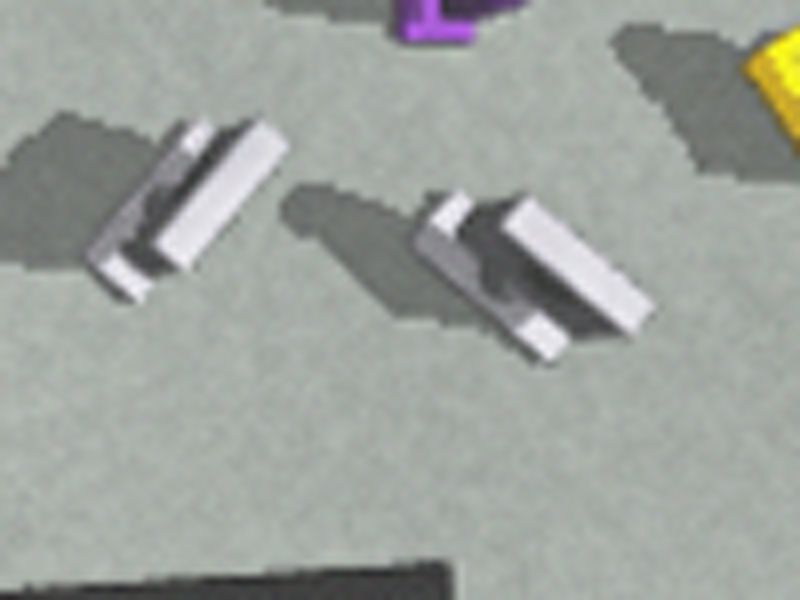

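Run:
```python
from h import *
t=capture('top');s=capture('scene')
def un(pts,ox,oy): return (np.array(pts,float)+.5)/8-.5+[ox,oy]
for n,p,q in(("A",[(262,118),(290,148),(185,272),(153,240)],[(552,84),(588,92),(527,222),(494,215)]),("B",[(524,195),(656,308),(636,336),(500,222)],[(130,178),(274,218),(257,252),(112,205)])):
    for c,e,off in((t,un(p,410,215),[0,0]),(s,un(q,160,250),[1.2,1.5])):
        P=cast(c,e-off,.07)[:,:2]*1e3
        L=[np.linalg.norm(P[i]-P[(i+1)%4]) for i in range(4)]
        i=0 if L[0]>L[1] else 1
        v=(P[i+1]-P[i])/2+(P[i+2]-P[(i+3)%4])/2
        print(n,P.mean(0).round(1),np.round(L),"yaw",np.degrees(np.arctan2(v[1],v[0]))%180)
```

```text
A [ 593.8 -281.5] [10. 42. 11. 42.] yaw 139.30445928155277
A [ 592.  -282.1] [10. 41.  9. 41.] yaw 140.30066875421613
B [ 577.2 -372. ] [44.  9. 45.  9.] yaw 49.95031722639803
B [ 575.1 -372.9] [41. 11. 42.  9.] yaw 50.2949428866773
```

Both views agree within 2 mm:

| Stud | Position (mm) | Yaw |
|---|---|---|
| A | (593.5, −281.5) | 139.6° |
| B | (577, −372) | 50° |

B goes first. I'll turn the tool to −130°.

```bash
python3 -m jog '[[0,0,0,0,0,-6.5],[0,0,0,0,0,-6.5],[0,0,0,0,0,-6.5],[0,0,0,0,0,-6.5],[0,0,0,0,0,-6.5]]' >/dev/null;python3 -m jog '[[0,0,0,0,0,-6.5],[0,0,0,0,0,-6.5],[0,0,0,0,0,-6.5],[0,0,0,0,0,0],[0,0,0,0,0,0]]' 5.5 >/dev/null; python3 -c "
from h import *
st();goal(.577,-.372,.12,-130)"
```

```text
t 30.33 tcp [ 371.  -288.9  205.3] yaw -130.12 tilt [-0.0004  0.0002] F [ 0.4 -0.1  0.9] M [ 0.03  0.02 -0.  ] w 61.7
turn [ 0.02 -0.01 -0.12] shift after turn cm [ -6.88 -21.12   8.53] | shift before turn [ -6.92 -21.11   8.52]
```

```bash
python3 -m jog '[[-1,-3,0,0,0,0],[-1,-3,0,0,0,0],[-1,-3,0,0,0,0],[-1,-3,0,0,0,0],[-1,-3,2,0,0,0]]' >/dev/null;python3 -m jog '[[-1,-3,2,0,0,0],[-0.9,-3.1,2,0,0,0],[0,0,2,0,0,0],[0,0,0.5,0,0,0],[0,0,0,0,0,0]]' >/dev/null;python3 -m jog '[[0,0,0,0,0,0],[0,0,0,0,0,0],[0,0,0,0,0,0],[0,0,0,0,0,0],[0,0,0,0,0,0]]' >/dev/null; python3 -c "
from h import *
st();goal(.577,-.372,.035,-130)
c=capture('scene');crop(c,140,210,120,110,'s24.png')"
```

```text
t 31.58 tcp [ 576.9 -371.7  122.1] yaw -129.98 tilt [ 0.0021 -0.0008] F [0.  0.3 0. ] M [0.05 0.06 0.01] w 54.7
turn [-0.12  0.04  0.02] shift after turn cm [ 0.02 -0.03  8.71] | shift before turn [ 0.03 -0.01  8.71]
```

View pics/s24.png

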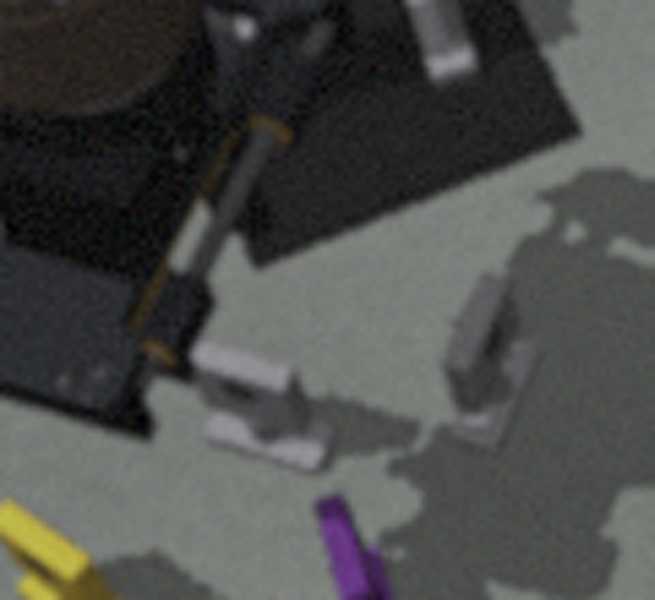

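```bash
python3 -m jog '[[0,0,1.5,0,0,0],[0,0,1.5,0,0,0],[0,0,0.5,0,0,0],[0,0,0,0,0,0],[0,0,0,0,0,0]]' >/dev/null; python3 -c "
from h import *
st()
c=capture('scene');crop(c,140,210,120,110,'s25.png')"; python3 -m jog '[[0,0,1.5,0,0,0],[0,0,1.5,0,0,0],[0,0,1.5,0,0,0],[0,0,0.7,0,0,0],[0,0,0,0,0,0]]'; python3 -c "
from h import *
st()
c=capture('scene');crop(c,140,210,120,110,'s26.png')"
```

```text
t 32.05 tcp [ 576.9 -371.7   85.8] yaw -129.95 tilt [-0.     -0.0004] F [ 0.4  0.  -0.5] M [ 0.03  0.02 -0.  ] w 55.3
time_s: 32.52
tcp_pos: [0.576, -0.3713, 0.0324]
ee_rot: [[-0.642, -0.766, -0.002], [-0.766, 0.642, 0.001], [0.001, 0.002, -1.0]]
wrist_force: [0.2, -0.7, 0.2]
gripper_width: 0.634
t 32.52 tcp [ 576.  -371.3   32.4] yaw -129.98 tilt [-0.0023  0.001 ] F [ 0.2 -0.7  0.2] M [ 0.05  0.04 -0.  ] w 55.2
```

View pics/s26.png

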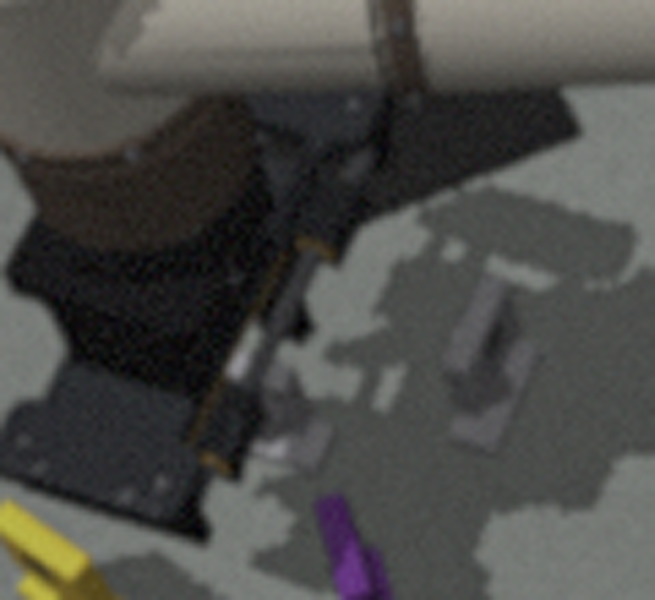

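```bash
python3 -m jog '[[0,0,0,0,0,0],[0,0,0,0,0,0],[0,0,0,0,0,0],[0,0,0,0,0,0],[0,0,0,0,0,0]]' 0 >/dev/null;python3 -m jog '[[0,0,0,0,0,0],[0,0,0,0,0,0],[0,0,0,0,0,0],[0,0,0,0,0,0],[0,0,0,0,0,0]]' >/dev/null; python3 -c "
from h import *
st()";python3 -m jog '[[0,0,-0.5,0,0,0],[0,0,-1.5,0,0,0],[0,0,-2.5,0,0,0],[0,0,-2.5,0,0,0],[0,0,-2.5,0,0,0]]'>/dev/null;python3 -m jog '[[0,0,-2.5,0,0,0],[0,0,-1.5,0,0,0],[0,0,0,0,0,0],[0,0,0,0,0,0],[0,0,0,0,0,0]]'>/dev/null;python3 -c "
from h import *
st();goal(.4736,.0748,.17,-91.1)
c=capture('scene');crop(c,140,150,140,140,'s27.png')
c=capture('top');crop(c,390,190,140,140,'t27.png')"
```

```text
t 33.4 tcp [ 576.8 -371.6   33.5] yaw -129.96 tilt [ 0. -0.] F [-0.4 -0.9  0.4] M [ 0.   -0.02  0.  ] w 11.8
t 34.23 tcp [ 575.7 -370.9  166.7] yaw -129.99 tilt [-0.0028  0.002 ] F [ 0.3 -0.4 -1.7] M [0.05 0.08 0.01] w 11.7
turn [  0.19   0.05 -38.89] shift after turn cm [-44.36  11.07  -0.33] | shift before turn [-27.58  36.47  -0.21]
```

View pics/s27.png

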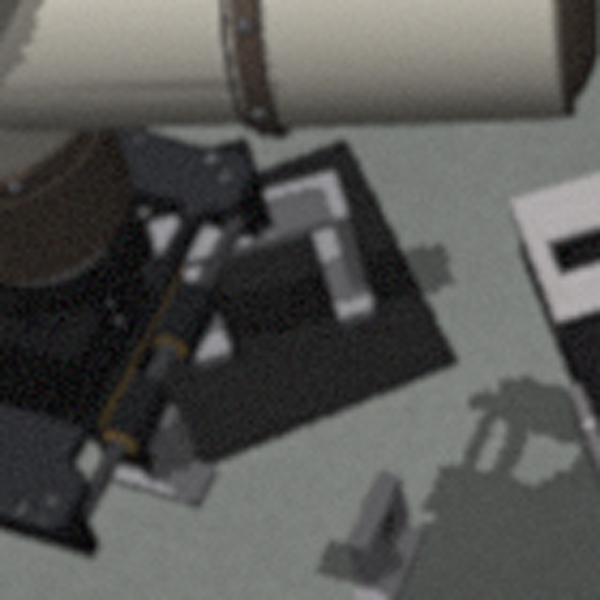

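View pics/t27.png

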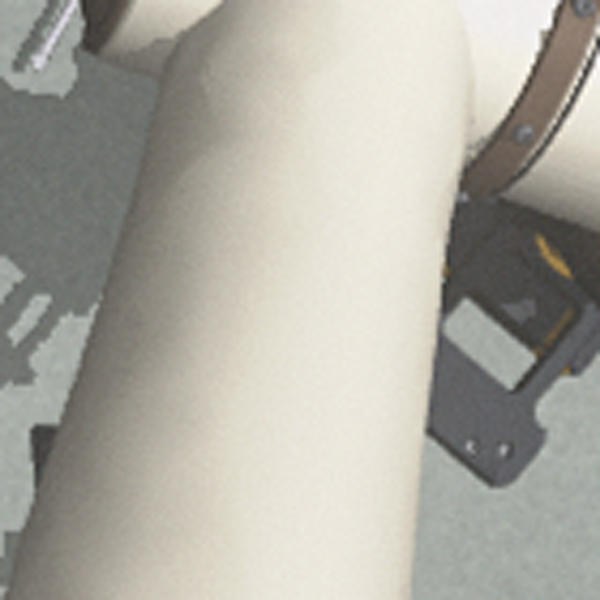

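Stud B is held at 11.8 mm width. Turning its foot along the slot and travelling to rail y ≈ +70.

```bash
python3 -m jog '[[0,0,0,0,0,-6.5],[0,0,0,0,0,-6.5],[0,0,0,0,0,-6.5],[0,0,0,0,0,-6.5],[0,0,0,0,0,-6.5]]' >/dev/null; python3 -m jog '[[0,0,0,0,0,-6.4],[0,0,0,0,0,0],[-2,0.5,0,0,0,0],[-3,0.8,0,0,0,0],[-3,0.8,0,0,0,0]]' >/dev/null; python3 -m jog '[[-3,0.8,0,0,0,0],[-3,0.8,0,0,0,0],[-3,0.8,0,0,0,0],[-3,0.8,0,0,0,0],[-3,0.8,0,0,0,0]]' >/dev/null; python3 -m jog '[[-3,0.8,0,0,0,0],[-3,0.8,0,0,0,0],[-3,0.8,0,0,0,0],[-3,0.8,0,0,0,0],[-3,0.6,0,0,0,0]]' >/dev/null;python3 -m jog '[[-2.4,0,0,0,0,0],[-1,0,0,0,0,0],[0,0,0,0,0,0],[0,0,0,0,0,0],[0,0,0,0,0,0]]' >/dev/null;python3 -c "
from h import *
st();goal(.4745,.0748,.100,-91.1)
c=capture('scene');crop(c,250,100,160,150,'s28.png')
c=capture('top');crop(c,210,220,180,120,'t28.png')"
```

```text
t 36.42 tcp [485.2  43.5 168.1] yaw -91.16 tilt [-0.0011 -0.0005] F [-0.3  0.4 -1.3] M [ 0.01  0.08 -0.05] w 11.7
turn [ 0.06 -0.03 -0.06] shift after turn cm [-3.11  1.13  6.81] | shift before turn [-3.11  1.13  6.81]
```

View pics/s28.png

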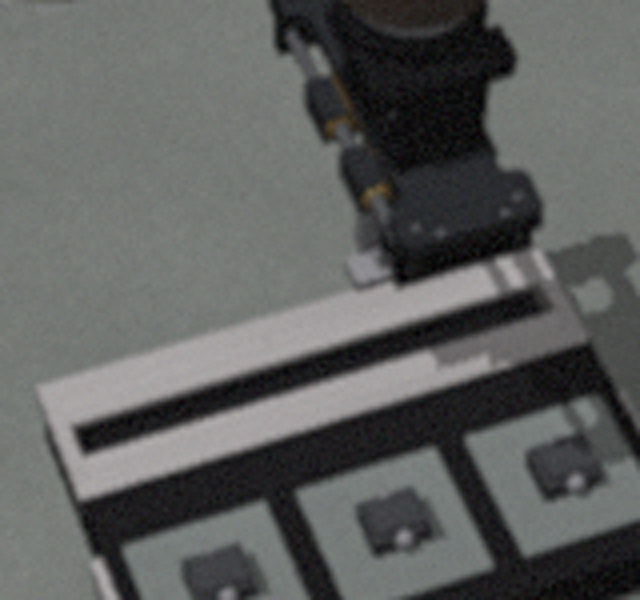

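View pics/t28.png

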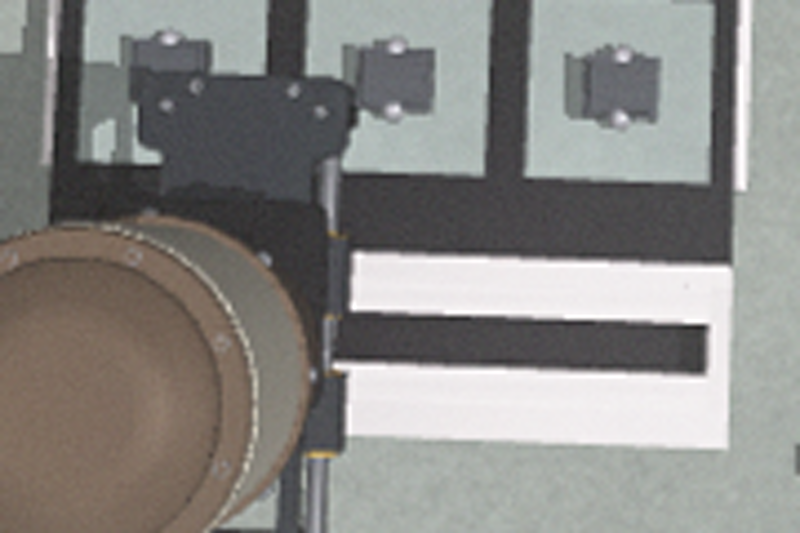

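```bash
python3 -m jog '[[-1,0.4,1.5,0,0,0],[-1.5,0.5,2,0,0,0],[-0.6,0.2,2,0,0,0],[0,0,1.3,0,0,0],[0,0,0,0,0,0]]' >/dev/null;python3 -m jog '[[0,0,0,0,0,0],[0,0,0,0,0,0],[0,0,0,0,0,0],[0,0,0,0,0,0],[0,0,0,0,0,0]]' >/dev/null;python3 -c "
from h import *
st();goal(.4745,.0748,.085,-91.1)
c=capture('scene');print(crop(c,320,130,100,90,'s29.png'))"
```

```text
t 37.35 tcp [475.5  75.4 101.3] yaw -91.09 tilt [0.0015 0.0008] F [ 0.   0.3 -1.1] M [ 0.02  0.11 -0.01] w 12.0
turn [-0.09  0.05  0.01] shift after turn cm [0.06 0.1  1.63] | shift before turn [0.06 0.1  1.63]
6.666666666666667
```

View pics/s29.png

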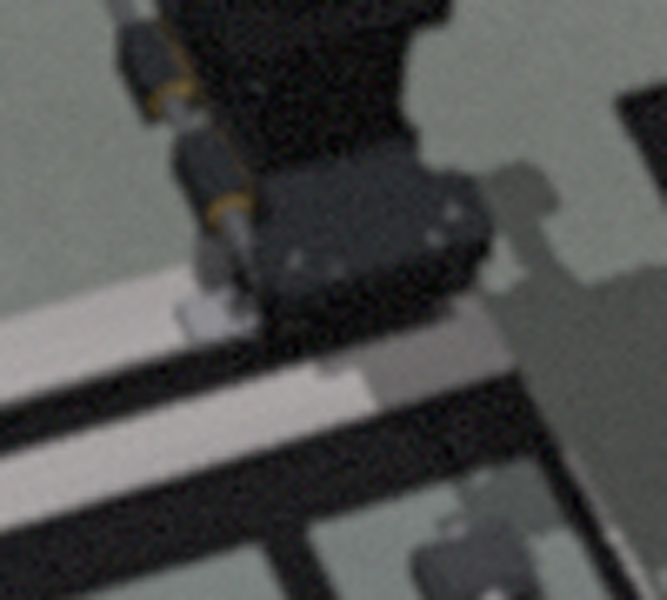

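Run:
```python
from h import *
c=capture('scene');k=600/90
p=np.array(sense()['tcp_pos']);R=np.array(sense()['ee_rot']);ux=R[:,0];uy=R[:,1];o=p+.0335*R[:,2]
f=lambda P:((proj(c,P)-[320,130]+.5)*k-.5).round(1).tolist()
print("foot end top corners (+y jaw,-y jaw)",f([o+.025*ux+.01*uy+[0,0,.008],o+.025*ux-.01*uy+[0,0,.008]]),"bottom",f([o+.025*ux+.01*uy,o+.025*ux-.01*uy]))
a=np.radians(-1.1);X=np.array([np.cos(a),np.sin(a),0]);Y=np.array([-X[1],X[0],0]);r=np.array([.4732,.0048,.045])
print("far-lip edge (x+12) at y=-150..", f([r+.012*X+.0*Y,r+.012*X+.05*Y]),"near edge",f([r-.012*X+0*Y,r-.012*X+.05*Y]))
print("rail outer edges? panel x=-110",f([r-.035*X,r-.035*X+.05*Y]))
```

```text
foot end top corners (+y jaw,-y jaw) [[172.4, 299.9], [194.0, 342.8]] bottom [[171.3, 313.5], [192.9, 356.3]]
far-lip edge (x+12) at y=-150.. [[72.0, 433.6], [202.4, 392.8]] near edge [[47.5, 382.0], [176.8, 341.9]]
rail outer edges? panel x=-110 [[24.3, 333.4], [152.8, 293.9]]
```

The foot end and the slot edges sit at the same offset of about +1 px from prediction, so their relative alignment is within about 1 mm. Correcting 1 mm and lowering slowly.

```bash
python3 -m jog '[[0.05,0.1,0.6,0,0,0],[0,0,0.6,0,0,0],[0,0,0.4,0,0,0],[0,0,0,0,0,0],[0,0,0,0,0,0]]' >/dev/null; python3 -c "
from h import *
st();goal(.4745,.0748,.0605,-91.1)";python3 -m jog '[[0,0,0.3,0,0,0],[0,0,0.3,0,0,0],[0,0,0.2,0,0,0],[0,0,0.2,0,0,0],[0,0,0,0,0,0]]';python3 -c "
from h import *
st();goal(.4745,.0748,.0605,-91.1)"
```

```text
t 37.87 tcp [473.7  74.8  84. ] yaw -91.06 tilt [-0.0012 -0.0007] F [-1.3 -0.1 -1.8] M [ 0.07  0.08 -0.01] w 11.6
turn [ 0.07 -0.04  0.04] shift after turn cm [-0.   -0.08  2.35] | shift before turn [-0.01 -0.08  2.35]
time_s: 38.28
tcp_pos: [0.4745, 0.0751, 0.0743]
ee_rot: [[-0.019, -1.0, 0.001], [-1.0, 0.019, 0.0], [-0.0, -0.001, -1.0]]
wrist_force: [1.9, 0.6, -1.9]
gripper_width: 0.132
t 38.28 tcp [474.5  75.1  74.3] yaw -91.06 tilt [0.0008 0.0003] F [ 1.9  0.6 -1.9] M [ 0.05 -0.39 -0.06] w 11.5
turn [-0.05  0.02  0.04] shift after turn cm [ 0.03 -0.    1.38] | shift before turn [ 0.03 -0.    1.38]
```

The foot is 4 mm inside the mouth with only a light side force. Continuing.

```bash
python3 -m jog '[[0,0,0.3,0,0,0],[0,0,0.3,0,0,0],[0,0,0.3,0,0,0],[0,0,0.2,0,0,0],[0,0,0,0,0,0]]';python3 -m jog '[[0,0,0.15,0,0,0],[0,0,0.1,0,0,0],[0,0,0,0,0,0],[0,0,0,0,0,0],[0,0,0,0,0,0]]'
```

```text
time_s: 38.7
tcp_pos: [0.473, 0.0745, 0.0627]
ee_rot: [[-0.019, -1.0, -0.003], [-1.0, 0.019, -0.001], [0.001, 0.003, -1.0]]
wrist_force: [0.1, -0.6, -1.2]
gripper_width: 0.137
time_s: 39.12
tcp_pos: [0.474, 0.0749, 0.0611]
ee_rot: [[-0.019, -1.0, 0.0], [-1.0, 0.019, 0.0], [-0.0, -0.0, -1.0]]
wrist_force: [-0.1, 0.4, -0.7]
gripper_width: 0.134
```

On the floor. Now the quarter turn, watching forces.

```bash
python3 -m jog '[[0,0,0,0,0,6],[0,0,0,0,0,6],[0,0,0,0,0,6],[0,0,0,0,0,6],[0,0,0,0,0,6]]';python3 -c "
from h import *
st()"; python3 -m jog '[[0,0,0,0,0,6],[0,0,0,0,0,6],[0,0,0,0,0,6],[0,0,0,0,0,6],[0,0,0,0,0,6]]';python3 -c "
from h import *
st()"
```

```text
time_s: 39.53
tcp_pos: [0.4741, 0.075, 0.0612]
ee_rot: [[-0.52, -0.854, 0.0], [-0.854, 0.52, 0.0], [-0.0, -0.0, -1.0]]
wrist_force: [-0.5, 0.6, -1.2]
gripper_width: 0.135
t 39.53 tcp [474.1  75.   61.2] yaw -121.36 tilt [0.0002 0.0001] F [-0.5  0.6 -1.2] M [ 0.05  0.03 -0.08] w 11.7
time_s: 39.95
tcp_pos: [0.4741, 0.0749, 0.0612]
ee_rot: [[-0.878, -0.479, 0.0], [-0.479, 0.878, 0.0], [-0.0, -0.0, -1.0]]
wrist_force: [0.2, 0.3, -1.8]
gripper_width: 0.138
t 39.95 tcp [474.1  74.9  61.2] yaw -151.36 tilt [0.0002 0.0001] F [ 0.2  0.3 -1.8] M [ 0.03  0.01 -0.  ] w 12.0
```

```bash
python3 -m jog '[[0,0,0,0,0,6],[0,0,0,0,0,6],[0,0,0,0,0,6],[0,0,0,0,0,6],[0,0,0,0,0,5.8]]';python3 -m jog '[[0,0,0,0,0,0],[0,0,0.1,0,0,0],[0,0,0,0,0,0],[0,0,0,0,0,0],[0,0,0,0,0,0]]';python3 -c "
from h import *
st()
c=capture('scene');print(crop(c,320,130,120,90,'s30.png'))"
```

```text
time_s: 40.37
tcp_pos: [0.4741, 0.075, 0.0612]
ee_rot: [[-1.0, 0.02, 0.0], [0.02, 1.0, 0.0], [-0.0, 0.0, -1.0]]
wrist_force: [0.4, -0.7, -0.7]
gripper_width: 0.134
time_s: 40.78
tcp_pos: [0.4743, 0.075, 0.0604]
ee_rot: [[-1.0, 0.014, 0.001], [0.014, 1.0, 0.0], [-0.001, 0.0, -1.0]]
wrist_force: [-0.5, -0.9, 3.0]
gripper_width: 0.132
t 40.78 tcp [474.3  75.   60.4] yaw 179.21 tilt [0.0006 0.0001] F [-0.5 -0.9  3. ] M [-0.08  0.28  0.02] w 11.5
6.666666666666667
```

View pics/s30.png

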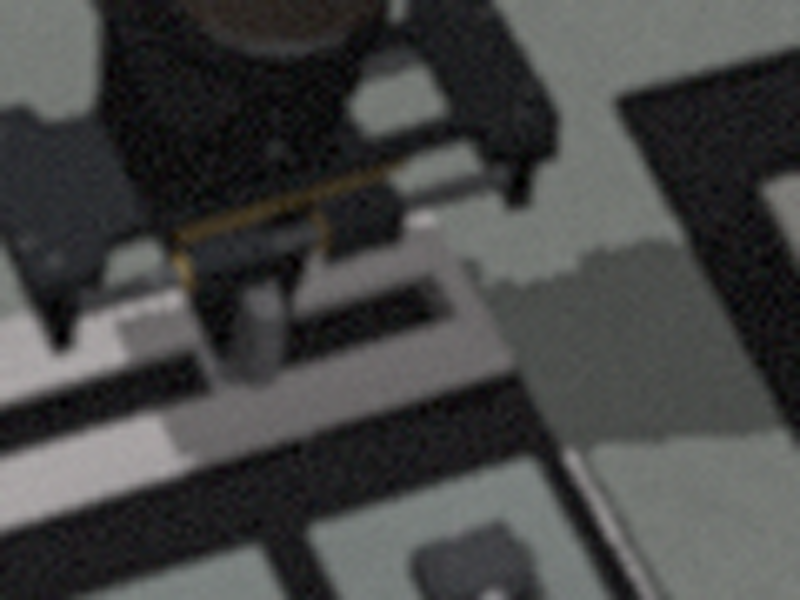

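The foot stands on the floor at the expected height with the tab across the slot. Releasing and rising.

```bash
python3 -m jog '[[0,0,0,0,0,0],[0,0,0,0,0,0],[0,0,0,0,0,0],[0,0,0,0,0,0],[0,0,0,0,0,0]]' 5.5 >/dev/null;python3 -m jog '[[0,0,0,0,0,0],[0,0,-1.5,0,0,0],[0,0,-2.5,0,0,0],[0,0,-3,0,0,0],[0,0,-3,0,0,0]]' >/dev/null; python3 -m jog '[[0,-2,-1,0,0,0],[0,-3.5,0,0,0,0],[0,-3.5,0,0,0,0],[0,-3,0,0,0,0],[0,0,0,0,0,0]]' > /dev/null; python3 -c "
from h import *
st()
c=capture('scene');print(crop(c,320,130,120,90,'s31.png'))
c=capture('top');print(crop(c,210,220,180,120,'t31.png'))"
```

```text
t 42.08 tcp [471.3 -48.5 170. ] yaw 178.88 tilt [-0.0008 -0.0005] F [ 0.3  0.2 -0.2] M [-0.05 -0.06 -0.02] w 55.1
6.666666666666667
4.444444444444445
```

View pics/s31.png

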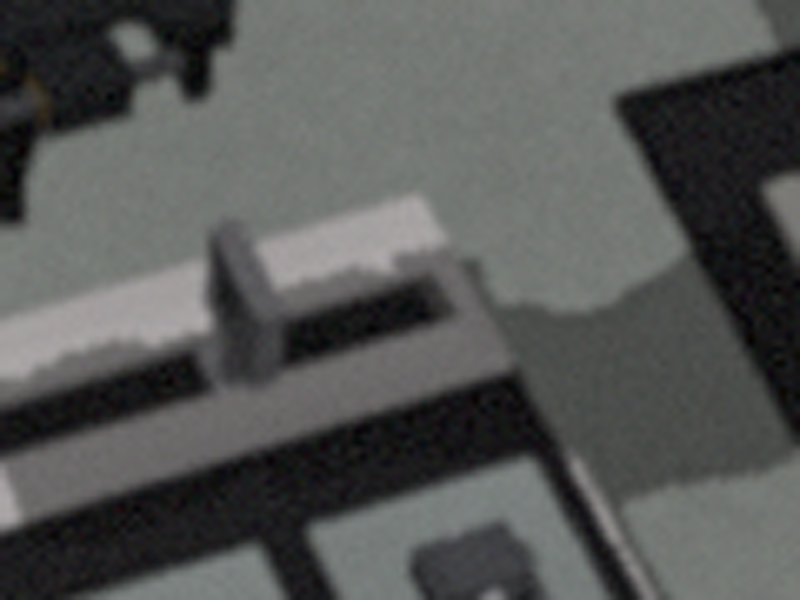

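View pics/t31.png

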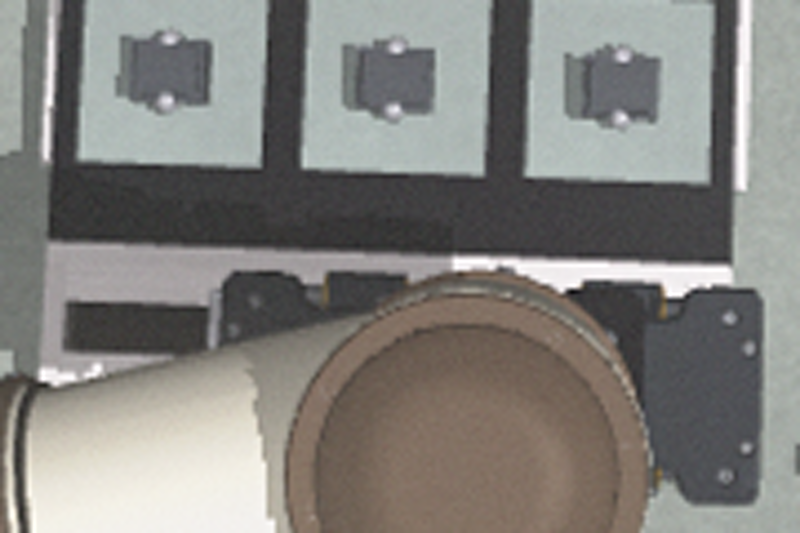

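Stud B stands upright across the slot. Now stud A.

```bash
python3 -m jog '[[0,0,0,0,0,6.5],[0,0,0,0,0,6.5],[0,0,0,0,0,6.5],[0,0,0,0,0,6.5],[0,0,0,0,0,6.5]]' >/dev/null;python3 -m jog '[[0,0,0,0,0,6.5],[0,0,0,0,0,0.3],[0,0,0,0,0,0],[0,0,0,0,0,0],[0,0,0,0,0,0]]' >/dev/null; python3 -c "
from h import *
st();goal(.5935,-.2815,.12,139.6)
print(np.round(sense()['joints'],1))
c=capture('scene');print(crop(c,150,140,160,140,'s32.png'))"
```

```text
t 43.02 tcp [472.3 -44.7 170. ] yaw 139.97 tilt [-0. -0.] F [1.2 0.3 0.1] M [-0.02 -0.03 -0.02] w 54.8
turn [-0.   -0.    0.37] shift after turn cm [-24.58 -10.17   5.  ] | shift before turn [-24.51 -10.33   5.  ]
[  14.3   10.2  -24.5    0.   -55.3 -144.3]
4.285714285714286
```

View pics/s32.png

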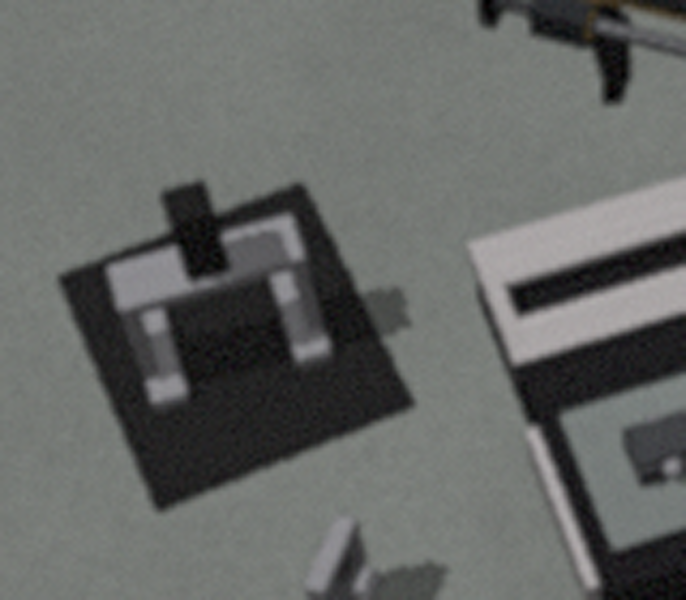

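```bash
python3 -m jog '[[-2,-0.8,0,0,0,0.3],[-3.2,-1.3,0,0,0,0],[-3.2,-1.3,0,0,0,0],[-3.2,-1.3,0,0,0,0],[-3.2,-1.3,0,0,0,0]]' >/dev/null;python3 -m jog '[[-3.2,-1.3,0,0,0,0],[-3.2,-1.3,0,0,0,0],[-2.5,-1,2,0,0,0],[-0.8,-0.5,2,0,0,0],[0,0,1,0,0,0]]' >/dev/null;python3 -m jog '[[0,0,0,0,0,0],[0,0,0,0,0,0],[0,0,0,0,0,0],[0,0,0,0,0,0],[0,0,0,0,0,0]]' >/dev/null; python3 -c "
from h import *
st();goal(.5935,-.2815,.0335,139.6)
c=capture('scene');print(crop(c,160,220,110,90,'s33.png'))"
```

```text
t 44.32 tcp [ 593.9 -280.2  121.8] yaw 139.62 tilt [ 0.0027 -0.0007] F [ 0.1  0.5 -1. ] M [-0.07  0.05  0.03] w 55.6
turn [0.07 0.14 0.02] shift after turn cm [-0.06 -0.12  8.83] | shift before turn [-0.03 -0.13  8.83]
6.666666666666667
```

View pics/s33.png

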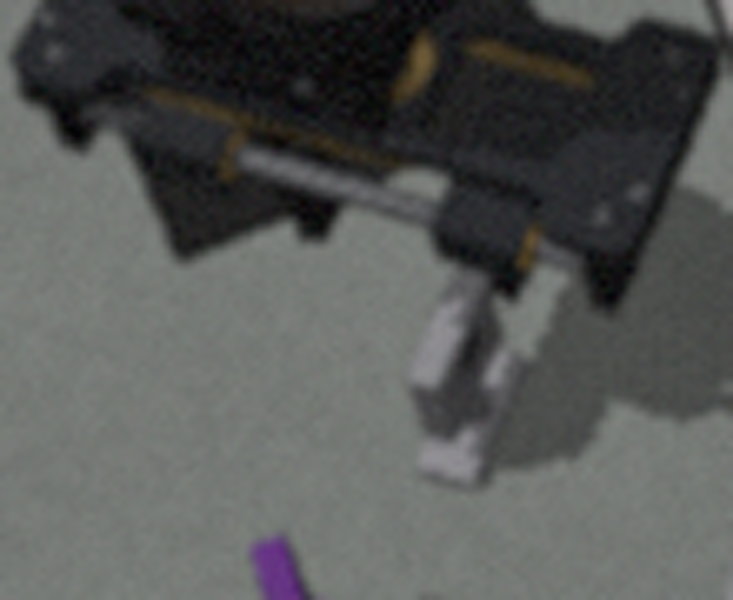

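```bash
python3 -m jog '[[-0.05,-0.1,1,0,0,0],[0,0,2,0,0,0],[0,0,2,0,0,0],[0,0,1.5,0,0,0],[0,0,1.5,0,0,0]]' >/dev/null;python3 -m jog '[[0,0,0.7,0,0,0],[0,0,0,0,0,0],[0,0,0,0,0,0],[0,0,0,0,0,0],[0,0,0,0,0,0]]' >/dev/null; python3 -c "
from h import *
st()
c=capture('scene');print(crop(c,160,220,110,90,'s34.png'))"
```

```text
t 45.2 tcp [ 593.7 -282.1   34.3] yaw 139.55 tilt [ 0.0023 -0.0007] F [-0.  -0.3  0.9] M [-0.12 -0.03 -0.01] w 55.2
6.666666666666667
```

View pics/s34.png

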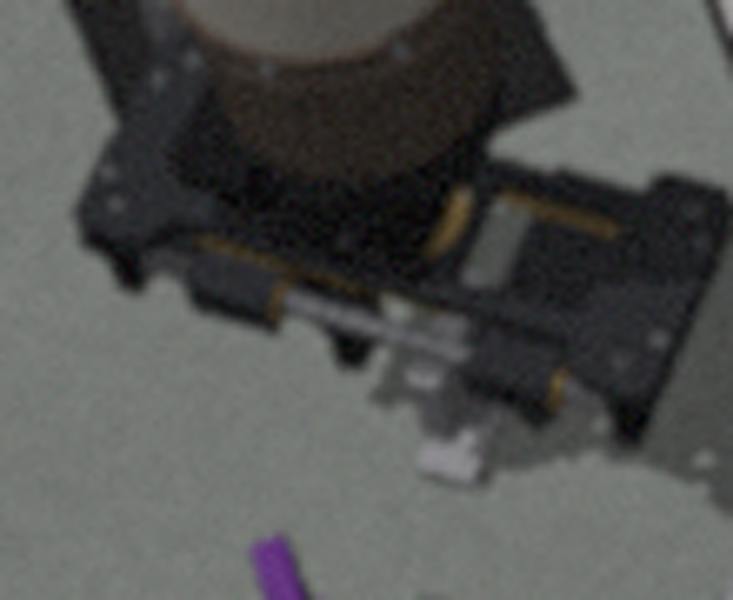

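```bash
python3 -m jog '[[0,0,0,0,0,0],[0,0,0,0,0,0],[0,0,0,0,0,0],[0,0,0,0,0,0],[0,0,0,0,0,0]]' 0 >/dev/null;python3 -m jog '[[0,0,0,0,0,0],[0,0,0,0,0,0],[0,0,0,0,0,0],[0,0,0,0,0,0],[0,0,0,0,0,0]]' >/dev/null; python3 -c "
from h import *
st()";python3 -m jog '[[0,0,-0.5,0,0,0],[0,0,-1.5,0,0,0],[0,0,-2.5,0,0,0],[0,0,-2.5,0,0,0],[0,0,-2.5,0,0,0]]'>/dev/null;python3 -m jog '[[0,0,-2.5,0,0,0],[0,0,-1.5,0,0,-5],[0,0,0,0,0,-6.9],[0,0,0,0,0,-6.9],[0,0,0,0,0,-6.9]]'>/dev/null;python3 -m jog '[[0,0,0,0,0,-6.9],[0,0,0,0,0,-6.9],[0,0,0,0,0,-6.9],[0,0,0,0,0,-6.9],[0,0,0,0,0,-6.9]]'>/dev/null;python3 -m jog '[[0,0,0,0,0,-6.9],[0,0,0,0,0,-6.9],[0,0,0,0,0,-6.9],[0,0,0,0,0,-6.9],[0,0,0,0,0,-6.9]]'>/dev/null;python3 -m jog '[[0,0,0,0,0,-6.9],[0,0,0,0,0,-6.9],[0,0,0,0,0,-6.9],[0,0,0,0,0,-6.9],[0,0,0,0,0,0]]'>/dev/null;python3 -c "
from h import *
st();goal(.472,-.0552,.17,-91.1)
c=capture('scene');crop(c,160,160,140,120,'s35.png')"
```

```text
t 46.08 tcp [ 593.1 -281.9   33.1] yaw 139.54 tilt [ 0.0003 -0.    ] F [0.6 0.2 0.4] M [ 0.06 -0.22  0.01] w 11.9
t 48.17 tcp [ 592.4 -281.8  167.8] yaw -98.06 tilt [-0.0011  0.0005] F [-1.   0.2 -2.2] M [0.01 0.05 0.02] w 11.7
turn [ 0.06  0.02 -6.96] shift after turn cm [-22.42  12.47  -0.22] | shift before turn [-20.75  15.1   -0.19]
```

View pics/s35.png

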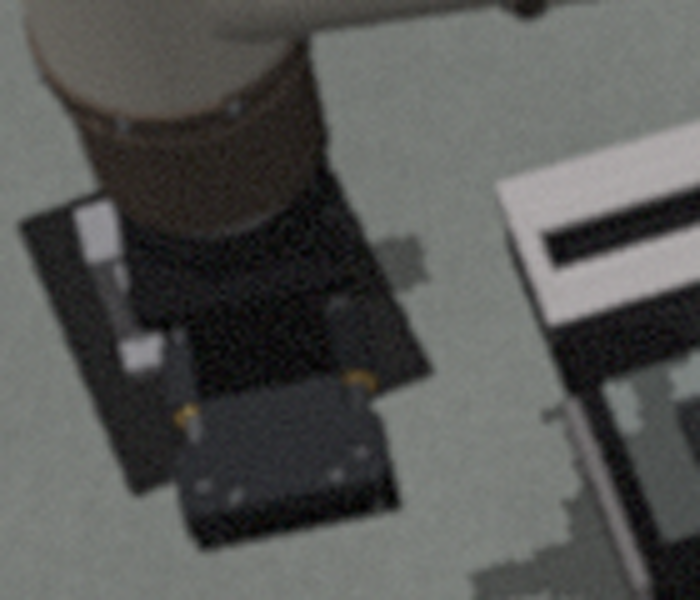

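```bash
python3 -m jog '[[0,0,0,0,0,-6.95],[-1.5,0.8,0,0,0,0],[-3,1.7,0,0,0,0],[-3,1.7,0,0,0,0],[-3,1.7,0,0,0,0]]'>/dev/null;python3 -m jog '[[-3,1.7,0,0,0,0],[-3,1.7,0,0,0,0],[-3,1.7,0,0,0,0],[-2,1,1,0,0,0],[-0.9,0.4,1.5,0,0,0]]'>/dev/null;python3 -m jog '[[0,0,2,0,0,0],[0,0,1.5,0,0,0],[0,0,0.5,0,0,0],[0,0,0,0,0,0],[0,0,0,0,0,0]]'>/dev/null;python3 -m jog '[[0,0,0,0,0,0],[0,0,0,0,0,0],[0,0,0,0,0,0],[0,0,0,0,0,0],[0,0,0,0,0,0]]'>/dev/null;python3 - <<'E'
from h import *
st();goal(.472,-.0552,.085,-91.1)
c=capture('scene');k=crop(c,260,160,100,90,'s36.png')
p=np.array(sense()['tcp_pos']);R=np.array(sense()['ee_rot']);ux=R[:,0];uy=R[:,1];o=p+.0331*R[:,2]
f=lambda P:((proj(c,P)-[260,160]+.5)*k-.5).round(1).tolist()
print("foot end top corners",f([o+.025*ux+.01*uy+[0,0,.008],o+.025*ux-.01*uy+[0,0,.008]]),"bottom",f([o+.025*ux+.01*uy,o+.025*ux-.01*uy]))
a=np.radians(-1.1);X=np.array([np.cos(a),np.sin(a),0]);Y=np.array([-X[1],X[0],0]);r=np.array([.4732,.0048,.045])
print("slot corners",f([r+.012*X-.15*Y,r-.012*X-.15*Y,r-.035*X-.16*Y,r+.012*X-.1*Y]))
E
```

```text
t 49.88 tcp [473.8 -55.4 103.4] yaw -91.24 tilt [0.0006 0.0001] F [-1.1 -0.9 -1.3] M [-0.01  0.08  0.01] w 11.6
turn [-0.04  0.01 -0.14] shift after turn cm [-0.02  0.18  1.84] | shift before turn [-0.02  0.18  1.84]
foot end top corners [[223.2, 205.2], [242.5, 249.9]] bottom [[224.0, 218.5], [243.3, 263.1]]
slot corners [[70.1, 359.4], [48.6, 305.6], [1.3, 263.3], [205.9, 316.9]]
```

View pics/s36.png

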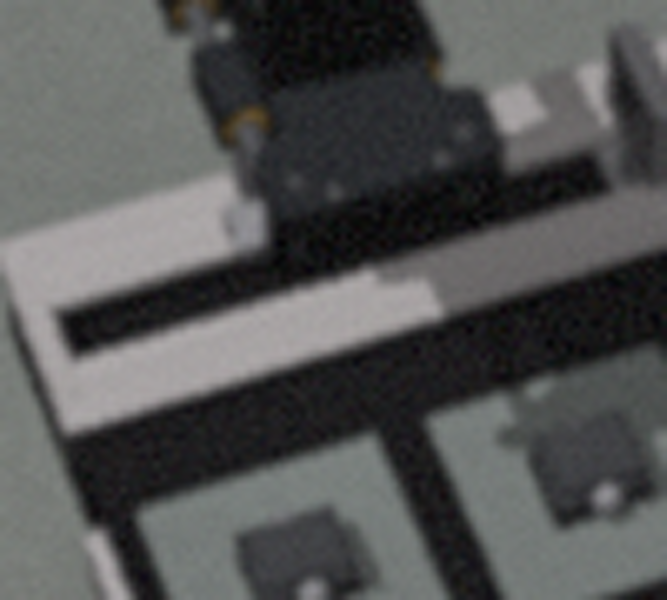

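Slot corner (73,358) against predicted (70,359), and the foot corners also match. Centring 1.8 mm and lowering.

```bash
python3 -m jog '[[0,0.17,0.6,0,0,-0.1],[0,0,0.7,0,0,0],[0,0,0.5,0,0,0],[0,0,0,0,0,0],[0,0,0,0,0,0]]' >/dev/null; python3 -c "
from h import *
st();goal(.472,-.0552,.0601,-91.1)";python3 -m jog '[[0,0,0.3,0,0,0],[0,0,0.3,0,0,0],[0,0,0.2,0,0,0],[0,0,0.2,0,0,0],[0,0,0,0,0,0]]' >/dev/null;python3 -c "
from h import *
st();goal(.472,-.0552,.0601,-91.1)"
```

```text
t 50.35 tcp [471.6 -55.4  84.4] yaw -91.11 tilt [-0.0016 -0.0004] F [-0.4  0.6 -1.4] M [0.02 0.05 0.01] w 12.2
turn [ 0.09 -0.03 -0.01] shift after turn cm [-0.02 -0.04  2.43] | shift before turn [-0.02 -0.04  2.43]
t 50.77 tcp [472.  -55.3  74.7] yaw -91.11 tilt [-0.0002 -0.    ] F [ 0.   0.8 -1.7] M [-0.01 -0.01 -0.01] w 11.7
turn [ 0.01 -0.   -0.01] shift after turn cm [-0.01 -0.    1.46] | shift before turn [-0.01 -0.    1.46]
```

```bash
python3 -m jog '[[0,0,0.3,0,0,0],[0,0,0.4,0,0,0],[0,0,0.3,0,0,0],[0,0,0.2,0,0,0],[0,0,0.1,0,0,0]]' >/dev/null;python3 -m jog '[[0,0,0.1,0,0,0],[0,0,0,0,0,0],[0,0,0,0,0,0],[0,0,0,0,0,0],[0,0,0,0,0,0]]';python3 -m jog '[[0,0,0,0,0,6],[0,0,0,0,0,6],[0,0,0,0,0,6],[0,0,0,0,0,6],[0,0,0,0,0,6]]'; python3 -c "
from h import *
st()"
```

```text
time_s: 51.6
tcp_pos: [0.4721, -0.0553, 0.0612]
ee_rot: [[-0.019, -1.0, 0.0], [-1.0, 0.019, 0.0], [-0.0, -0.0, -1.0]]
wrist_force: [-0.9, 0.0, -1.4]
gripper_width: 0.136
time_s: 52.02
tcp_pos: [0.472, -0.0553, 0.0612]
ee_rot: [[-0.521, -0.853, 0.0], [-0.853, 0.521, 0.0], [-0.0, -0.0, -1.0]]
wrist_force: [-0.4, -0.5, -0.8]
gripper_width: 0.132
t 52.02 tcp [472.  -55.3  61.2] yaw -121.41 tilt [0.0002 0.0001] F [-0.4 -0.5 -0.8] M [-0.02  0.09 -0.04] w 11.5
```

```bash
python3 -m jog '[[0,0,0,0,0,6],[0,0,0,0,0,6],[0,0,0,0,0,6],[0,0,0,0,0,6],[0,0,0,0,0,6]]';python3 -m jog '[[0,0,0,0,0,6],[0,0,0,0,0,6],[0,0,0,0,0,6],[0,0,0,0,0,6],[0,0,0,0,0,5.8]]' >/dev/null;python3 -m jog '[[0,0,0.1,0,0,0],[0,0,0.05,0,0,0],[0,0,0,0,0,0],[0,0,0,0,0,0],[0,0,0,0,0,0]]'; python3 -c "
from h import *
st()"
```

```text
time_s: 52.43
tcp_pos: [0.4721, -0.0553, 0.0612]
ee_rot: [[-0.878, -0.479, 0.0], [-0.479, 0.878, 0.0], [-0.0, -0.0, -1.0]]
wrist_force: [0.5, 0.4, -0.7]
gripper_width: 0.133
time_s: 53.27
tcp_pos: [0.4722, -0.0553, 0.06]
ee_rot: [[-1.0, 0.015, 0.001], [0.015, 1.0, -0.0], [-0.001, -0.0, -1.0]]
wrist_force: [-2.1, 1.0, 4.5]
gripper_width: 0.138
t 53.27 tcp [472.2 -55.3  60. ] yaw 179.16 tilt [ 0.0005 -0.0001] F [-2.1  1.   4.5] M [0.16 0.46 0.07] w 12.0
```

```bash
python3 -m jog '[[0,0,0,0,0,0],[0,0,0,0,0,0],[0,0,0,0,0,0],[0,0,0,0,0,0],[0,0,0,0,0,0]]' 5 >/dev/null;python3 -m jog '[[0,0,0,0,0,0],[0,0,-1.5,0,0,0],[0,0,-3,0,0,0],[0,0,-3.5,0,0,0],[0,0,-4,0,0,0]]' >/dev/null; python3 -m jog '[[0,0,-4,0,0,0],[0,-1,-3,0,0,0],[1,-3,0,0,0,0],[1,-3.5,0,0,0,0],[1,-3.5,0,0,0,0]]' > /dev/null;python3 -m jog '[[1.2,-3.5,0,0,0,0],[1.2,-3.5,0,0,0,0],[1.2,-3.5,0,0,0,0],[1.2,-3.5,0,0,0,0],[1.2,-3.5,0,0,0,0]]' > /dev/null;python3 -m jog '[[1.2,-3.5,0,0,0,0],[1.2,-3.5,0,0,0,0],[1.2,-3.5,0,0,0,0],[1.2,-3.5,0,0,0,0],[1.2,-3.5,0,0,0,0]]' > /dev/null;python3 -m jog '[[1.2,-3.5,0,0,0,0],[0.5,-1.5,0,0,0,0],[0,0,0,0,0,0],[0,0,0,0,0,0],[0,0,0,0,0,0]]' > /dev/null; python3 -c "
from h import *
st()
c=capture('scene');cv2.imwrite('pics/s40.png',c['frame'][:,:,::-1])
c=capture('top');cv2.imwrite('pics/t40.png',c['frame'][:,:,::-1]);crop(c,100,200,180,135,'t41.png');crop(c,210,240,290,140,'t42.png')"
```

```text
t 55.77 tcp [ 297.  -561.9  249.2] yaw 179.1 tilt [-0.0003  0.0008] F [ 0.6  0.3 -0.1] M [ 0.01 -0.04  0.05] w 50.1
```

View pics/s40.png

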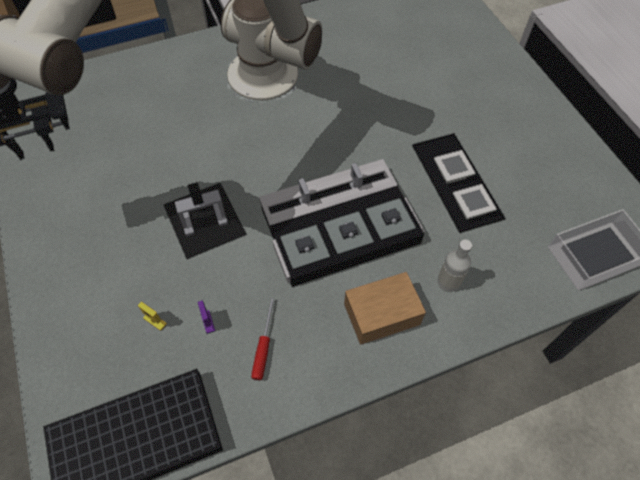

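View pics/t40.png

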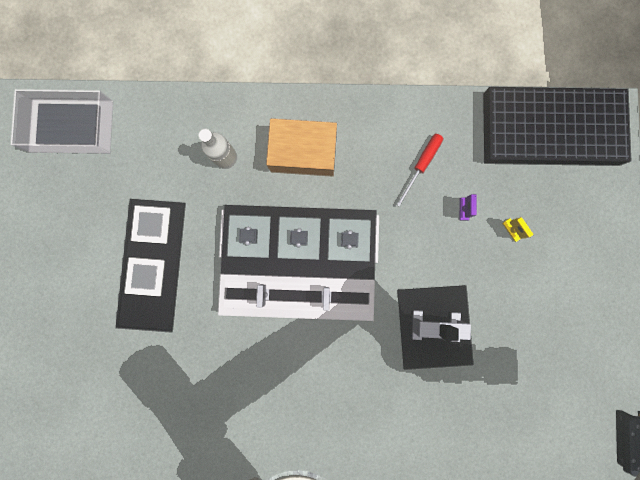

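View pics/t42.png

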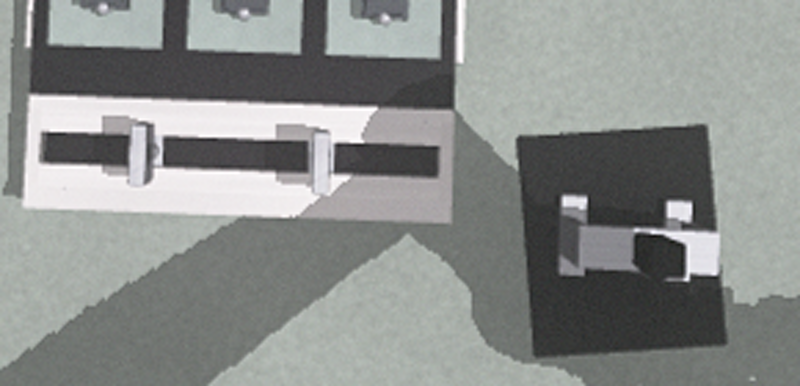

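Run:
```python
from h import *
c=capture('top')
un=lambda p:(np.array(p,float)+.5)/(800/290)-.5+[210,240]
r=np.array([473.2,4.8]);a=np.radians(-1.1);X=np.array([np.cos(a),np.sin(a)]);Y=np.array([-X[1],X[0]])
for p in([(133,123),(152,123),(149,186),(129,186)],[(315,130),(330,130),(330,195),(313,195)]):
    P=cast(c,un(p),.097)[:,:2]*1e3;m=P.mean(0)-r;v=(P[0]+P[1]-P[2]-P[3])/2
    print("stud in rail",m@X,m@Y,"len",np.linalg.norm(v),"yaw rel",np.degrees(np.arctan2(v[1],v[0]))+1.1)
P=cast(c,un([(580,224),(720,228),(718,277),(578,271)]),.084)[:,:2]*1e3;print("puller",P.mean(0),np.linalg.norm(P[0]-P[1]))
P=cast(c,un([(517,137),(707,125),(727,342),(534,356)]),.004)[:,:2]*1e3;print("mat",P.mean(0))
st()
```

```text
stud in rail 0.5810322836527841 66.31771192778731 len 44.3776297718667 yaw rel -0.5003809540515978
stud in rail -0.5615336283498964 -62.38449183186472 len 45.703012569409616 yaw rel 1.1379490204071965
puller [ 412.20480708 -292.39520965] 100.29804648922898
mat [ 409.94018289 -291.07944286]
t 55.92 tcp [ 297.6 -561.6  250. ] yaw 179.18 tilt [ 0.0004 -0.0002] F [-0.5 -0.2  1. ] M [-0.05 -0.01 -0.01] w 50.0
```

All checks pass: both studs are within 1 mm of the slot's centre line and about 1° of square across it. The puller is 3 mm from the mat's centre, the caps are in the tray, and the bystanders are where they were. Handing in.

```bash
python3 -c "
from station import finish_job
print(finish_job())"
```

```text
the job is handed in; nothing more can be done
None
```

The job is handed in at about 56 s of the 208 s limit. Nothing looked wrong in my last checks; the hand-in itself reports no verdict.

- **Caps:** Only two caps were present. I pulled both straight up off their bosses with the puller (peak wrist force about 15 N) and set them in the tray. The fingers never touched them. The last pictures show both standing level in the tray.
- **Tray knock:** The tray was knocked about 2 cm before the second cap was placed. I measured it again before setting that cap down. The two camera views differed by about 2.5 mm and 0.7° on its new position, and I used a value between them.
- **Studs:** Both are twisted across the T-slot, within about 0.6 mm of its centre line and about 1.1° of square. Before release I felt each foot on the floor, with the gripper within 0.1 mm of the height that puts it there.
- **Puller:** It stands upright on the mat, about 3 mm from the centre. It had slipped about 2 mm in the grip during the pulls, which changed nothing.
- **Bystanders:** The bottle, carton, screwdriver and the purple and yellow look-alikes look unmoved in both views.

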